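# Turn test cassettes face up in the reading case and shut it

### The arm

A 6-joint arm with a two-finger parallel gripper is mounted at the origin on a cart in front of the work surface, level with it; the furniture and walls round the work are solid. World frame = base frame: x ahead of the robot, y to its left, z up, the work surface at z = 0. Lengths are in m, angles in rad, forces in N, time in s.
With the tool pointing down it reaches from about 0.25 to 0.725 m from the base axis. Payload 4 kg.
Tool frame: the origin (TCP) lies midway between the tips of the shut fingers; the grasp point (between the pads) lies 19 mm behind it; z points along the fingers, y is the line along which they close (so a half turn about z gives the same grasp; the last joint's range is limited). The gripper opens to 85 mm and grips with 20 to 120 N. Pads are 22 mm wide; open, the fingers measure 114 mm over their backs; the gripper's body (76 mm by 85 mm) begins 54 mm behind the grasp point. The pads swing forward as they close: fully open they stand 13 mm farther back than shut.
Start: joints at [1.325, 0.241, 0.005, 1.335, 0, 1.571], TCP at [0.122, 0.485, 0.231] pointing down, gripper open.
Joint ranges: [-2.72, 2.72], [-1.05, 1.87], [-1.09, 1.28], [-1.99, 2.15], [-1.42, 1.44], [-3.14, 3.14]. Speed limits (rad/s): [2.79, 2.79, 3.14, 3.14, 3.14, 3.14].

### API

Orientations are given as a unit quaternion [x, y, z, w].
In Python, from workcell import get_obs, camera, job_done, silhouettes gives the robot as it stands. The module is installed in compiled form; this text tells all that it offers.
- The arm moves only by the tool drive_tool, never from a script. Its argument "increments" is a list of rows, each a list of 3 entries, a list of its own where there are three numbers: the shift along the world's x, y, z in mm, then the turn, a rotation vector about the world's x, y, z in degrees, then the opening, from 0 (shut) to 1 (fully open). A call has 1 to 8 rows; each row shifts and turns the commanded pose from where the row before left it; what a row does not reach is not made up. A row lasts 1/12 s, in which the tool goes at most 41.7 mm and 7.16 degrees, less where a joint would pass 70% of its speed; a pose out of reach is approached as far as the arm can. A call is refused whole if a number of a shift passes 41.7 or a number of a turn 7.16, either way. A call with a gripper value outside its range is refused whole. The fingers move at their own pace and stop on an object; the grip force is fixed at half the most. Time passes only in rows, so rows that do not move let the fingers close. It gives the time, the measured TCP pose, the force, the opening and the grip force at its end, in the units of the state.
- get_obs(): the state, without advancing time (a new reading comes with each control period).
- camera(name): name is "scene" or "top"; returns a dict with "image" (400x640x3 uint8, red, green, blue), "K" (3x3 intrinsics, pixels), "view" (4x4, takes a point from world to camera coordinates). Camera axes: x right, y down, z forward; pixel columns grow to the right and rows downward; lengths in m; the calibration is good to about 2 mm. A picture is of the moment at which its call begins. There is no depth.
- job_done(): hands the job in; it is judged then, once.
Trained networks look in a picture, given as the dict that the camera call returned (one of the last four; its "shot" number tells which), for a name from the list of things; names that differ only in an ending like _2 or _b are one class to them, and where a whole thing is asked for, a point or a joint stands for the part that bears it (a point fixed in the world has none). Each returns a list of dicts, best first, with "conf" (0 to 1); they miss things now and then, are a little off and sometimes report something else, mostly with a low value. They report only what shows in the picture. A call takes as long as a camera call.
- silhouettes(query, picture): "region" (400x640 bool, what is visible of it) and "bbox" ([left, top, right, bottom] in pixels, round what is visible of it).
The state is a dict: "clock": time; "joint_pos": joint angles; "joint_vel": joint speeds; "tau": joint torques, N m; "eef_pos": TCP position; "tool_rot": TCP orientation; "ft_force": force on the tool from outside, world axes, zero at the start; "ft_torque": the same for the moment, N m; "grip_width": finger opening in m; "grasp_force": force on a finger pad.
Only numpy, scipy, OpenCV 4.12 (cv2) and the standard library are available. Lean on these libraries where they do the work, as an engineer would, in place of code of your own. Each camera call takes 0.05 s, during which the arm holds its last target. There are 200 camera calls.

### The job

Make up the grey reading case for the checker: every test cassette on the plywood board lies printed face down, so turn each one over and lay it printed face up in the middle of one of the black bays in the case, along it, one cassette to a bay. Pull the blue marker out of its black holder and lay it flat in the middle of the case's pen strip, on the side away from the hinge, along the wall, then shut the lid fully. The orange slotted stand is there to stand a cassette on end while you change grip; leave the timer, the spare lid and the sample pot on the board where they are.

Things in the scene. Friction and masses are not known exactly. Their poses are not given: they have to be found in the camera images.
- board: plywood work board bridging the sample pots, 440 x 760 mm; its top, on which everything stands, is at z = 0.076 m; origin on the table under its centre
- cassette_a: flat rectangular plastic test cassette, 89 x 47 x 5 mm, 30 g; one face printed with strips and coloured marks, the other plain white. Origin at the centre of the plain face, x along its length, y across its width, z out of the printed face (z points down while it lies printed face down, so the origin is then 5 mm above the board). May be absent.
- cassette_b: flat rectangular plastic test cassette, 90 x 49 x 5 mm, 30 g; one face printed with strips and coloured marks, the other plain white. Origin at the centre of the plain face, x along its length, y across its width, z out of the printed face (z points down while it lies printed face down, so the origin is then 5 mm above the board). May be absent.
- cassette_c: flat rectangular plastic test cassette, 91 x 52 x 5 mm, 30 g; one face printed with strips and coloured marks, the other plain white. Origin at the centre of the plain face, x along its length, y across its width, z out of the printed face (z points down while it lies printed face down, so the origin is then 5 mm above the board). May be absent.
- case: grey shallow case fixed on the board, 180 (x) x 320 (y) x 29 mm high, a floor and two walls 5 mm thick along its y, open at both y ends; origin under its centre; its +x wall carries the lid's hinge, to the robot's left. On its flat floor, by the hinge wall, three black inlaid rectangles (bays; centres 53 mm from that wall's inside), then a white stripe along y, then the pen strip along the -x wall
- bay0 (a point): centre of the first black bay, on the case floor, 5 mm above the board (each bay is a flush black rectangle 96 mm along the case's x, 60 mm along y; 96 mm from bay to bay; a cassette lies along the bay's length, either way round); axes as the case's
- bay1 (a point): centre of the middle black bay
- bay2 (a point): centre of the third black bay
- pen_strip (a point): centre of the pen strip, on the case floor, 5 mm above the board; the strip is 59 mm wide along the case's x (between the -x wall and the white stripe) and 320 mm long along y; a marker lies along y
- case_lid (a joint): angle of the case's lid: 0 shut, about 1.5 upright, 1.9 fully open; the hinge is stiff (0.16 N m), so the lid stays wherever it is left
- case_lid_hinge (a point): middle of the lid's hinge line, on the top edge of the case's +x wall; the line runs along the case's y
- case_lid_handle (a point): outer end of the black knob on the lid's outer face. The lid is a blue panel 180 x 320 x 6 mm; the knob stands 35 mm off its outer face on its middle line, 150 mm from the hinge line, so it points away from the case while the lid is open
- stand: fixed aluminium base 76 x 60 x 8 mm with two upright orange plates 36 mm wide forming a slot with flared top; origin under its centre, x is across the slot, y along it, 9 mm clear between the plates, 20 mm at the flared mouth, which is 47 mm above the board. A cassette (5 mm thick) stands in it on its short end, sides and top free, leaning up to 8 degrees
- slot (a point): centre of the slot's floor, 8 mm above the board; axes as the stand's
- holder: fixed black square tumbler, 36 x 36 x 62 mm high, on a 56 mm foot; walls and floor 5 mm, so 26 mm clear inside; origin under its centre
- marker: blue and white felt marker, square-ish barrel 18 x 18 x 132 mm, 30 g, standing on end in the holder; y runs along its length, x and z across its flats; origin in the middle of its length on one flat, 9.5 mm off the axis
- marker_mid (a point): middle of the marker, on its axis; axes as the marker's
- timer: cream square bench timer 62 x 62 x 20 mm, loose bystander; origin under its centre
- spare_lid: white round screw lid, 61 mm across, 15 mm high, loose bystander; origin under its centre
- pot: sample pot with white lid, 61 x 61 x 56 mm, loose bystander; origin under its centre

How it is judged:
By the outcome, as a careful person would: the job done as asked, in the order asked, and still so for the second after the job is handed in, with the robot touching nothing.
Of cassette_a, cassette_b, cassette_c only 2 to 3 are there at a start; the rules pass over those that are not, and their reading is None.
At some moment in a run one of cassette_a, cassette_b, cassette_c may be knocked a few centimetres aside while the robot is not near it.
It also fails if it takes over 210 s, if anything falls off the work surface, if the arm or the gripper's body presses on something with over 40 N, if the wrist force passes 120 N, or if a joint passes its speed limit or range.

## Working session

There is one attempt and no reset: what is moved stays moved. The work goes in short steps, Python scripts to look and compute and a tool call to move; the robot and the scene stay as the last step left them, time stands still between calls to the robot, and variables do not carry over. Pictures are saved under pics/ and viewed, at most 14 in all, crops included, and the job is handed in when it is done.

Besides the shell and the picture viewer there is one more tool, called after ">>>" as name(argument=value, ...) on one line, values as JSON. drive_tool: Moves the arm, as the interface text tells. Its arguments: {"type":"object","properties":{"increments":{"type":"array"}},"required":["increments"]}

```bash
mkdir -p pics; cat > h.py <<'E'
import numpy as np, cv2
from workcell import get_obs, camera, job_done, silhouettes
from scipy.spatial.transform import Rotation as R
def save(p,f,crop=None,s=1):
    im=p["image"]
    if crop: im=im[crop[1]:crop[3],crop[0]:crop[2]]
    if s!=1: im=cv2.resize(im,None,fx=s,fy=s,interpolation=cv2.INTER_CUBIC)
    cv2.imwrite("pics/"+f,im[:,:,::-1])
def px2w(p,uv,z):
    "pixels -> world at height z"
    K,V=p["K"],p["view"];c=-V[:3,:3].T@V[:3,3]
    uv=np.atleast_2d(uv).astype(float)
    d=(V[:3,:3].T@np.linalg.inv(K)@np.c_[uv,np.ones(len(uv))].T).T
    return c+d*((z-c[2])/d[:,2])[:,None]
def w2px(p,X):
    X=np.atleast_2d(X);q=(p["K"]@(p["view"][:3,:3]@X.T+p["view"][:3,3:4])).T
    return q[:,:2]/q[:,2:]
def rect(p,region,z):
    "min-area rect in world at height z: centre, long, short, angle of long side(deg)"
    v,u=np.nonzero(region)
    w=px2w(p,np.c_[u,v],z)[:,:2]
    (c,(a,b),t)=cv2.minAreaRect((w*1000).astype(np.float32))
    if a<b:a,b,t=b,a,t+90
    return np.round(c,1),round(a,1),round(b,1),round((t+90)%180-90,1)
def st():
    o=get_obs();Rm=R.from_quat(o["tool_rot"]).as_matrix()
    print("t",round(o["clock"],2),"p",np.round(o["eef_pos"]*1000,1),"z",Rm[:,2].round(3),"y",Rm[:,1].round(3),"w",round(o["grip_width"]*1000,1),"q",np.round(o["joint_pos"],2),"F",np.round(o["ft_force"],1))
E
python3 - <<'E'
from h import *
st()
for n in("scene","top"):
    p=camera(n);save(p,n+"0.png");V=p["view"];print(n,"cam",-V[:3,:3].T@V[:3,3],p["K"][0,0])
    for q,z in(("cassette_a",.081),("case",.08),("case_lid",.1),("stand",.123),("holder",.138),("marker",.2),("timer",.096),("spare_lid",.091),("pot",.132)):
        for r in silhouettes(q,p)[:4]:
            print(q,round(r["conf"],2),np.array(r["bbox"]).round(),rect(p,r["region"],z) if r["region"].any() else "")
E
```

```text
t 0.0 p [121.5 484.4 230.4] z [-0.001 -0.002 -1.   ] y [ 0.243  0.97  -0.002] w 85.2 q [1.32 0.24 0.   1.34 0.   1.57] F [ 0.6 -0.3 -0.1]
scene cam [ 0.03531286 -0.79828697  0.85777396] 484.26218001476997
cassette_a 0.74 [313. 190. 349. 222.] (array([ 555.7, -126.8]), 95.0, 47.1, 80.8)
cassette_a 0.66 [387. 218. 400. 255.] (array([ 615.9, -287. ]), 104.1, 17.7, 46.0)
cassette_a 0.61 [295. 222. 327. 253.] (array([ 462.1, -168.8]), 96.0, 49.3, 74.6)
cassette_a 0.55 [351. 178. 381. 207.] (array([ 658.8, -136.5]), 92.0, 48.4, 82.1)
case 0.71 [165.  61. 322. 206.] (array([577.6, 359.5]), 738.5, 396.4, 70.4)
case 0.45 [439. 221. 472. 252.] (array([ 713.5, -366.6]), 111.1, 64.5, 30.8)
case 0.32 [352. 180. 381. 206.] (array([ 660.2, -135.1]), 93.4, 47.4, 82.1)
case_lid 0.56 [170.  57. 281. 159.] (array([610. , 426.8]), 513.9, 357.1, 1.1)
stand 0.72 [326. 276. 372. 316.] (array([ 412.5, -378.4]), 74.0, 73.2, 17.6)
marker 0.62 [390. 216. 401. 253.] (array([ 526.6, -366. ]), 96.3, 16.1, 41.7)
spare_lid 0.18 [315. 193. 349. 221.] (array([ 550.2, -136.3]), 91.1, 47.4, 81.1)
pot 0.63 [436. 218. 46
[... 591 characters left out ...]
3.5)
stand 0.45 [165. 120. 475. 289.] (array([534. , -90.5]), 730.7, 425.3, 89.9)
holder 0.73 [412. 188. 435. 211.] (array([ 533.3, -338.3]), 57.9, 56.2, -2.2)
holder 0.4 [315. 182. 356. 205.] (array([ 547.4, -124.3]), 88.8, 47.3, 82.6)
holder 0.21 [141. 132. 265. 276.] (array([530.8, 196.7]), 362.3, 302.9, -0.3)
timer 0.71 [323. 257. 350. 291.] (array([ 355.7, -124.2]), 64.0, 61.1, -49.7)
timer 0.7 [286. 122. 313. 146.] (array([712.8, -36.1]), 58.9, 56.6, -0.0)
spare_lid 0.95 [284. 122. 311. 146.] (array([714.4, -36. ]), 59.1, 56.8, 0.0)
spare_lid 0.51 [413. 188. 434. 208.] (array([ 545.8, -349.1]), 58.7, 56.6, 89.8)
pot 0.24 [335. 220. 369. 243.] (array([ 456.1, -165.4]), 85.9, 46.2, 75.1)
```

View pics/scene0.png

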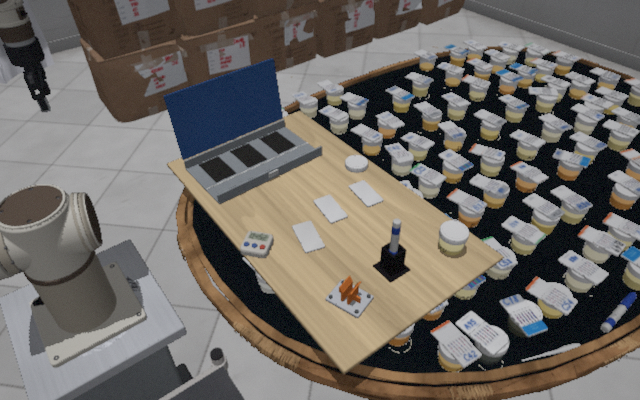

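View pics/top0.png

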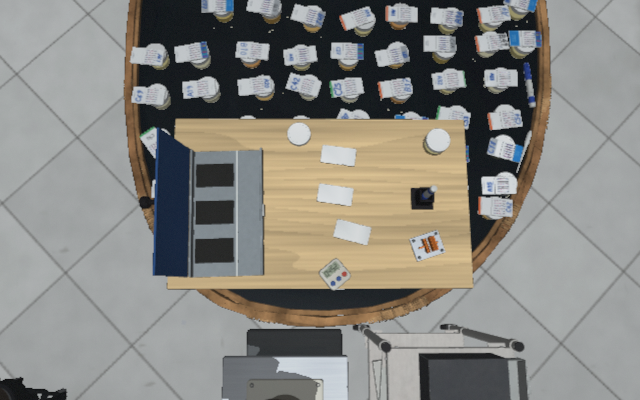

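The top view shows three white cassettes at about (338,155), (335,195) and (352,232). The open case has black bays at about (214,175), (214,212) and (214,250), with the lid on its left. The stand is at (428,245) and the holder with the marker at (424,197). I'll refine these poses next.

```bash
python3 - <<'E'
from h import *
p=camera("top");im=p["image"]
dark=(im.max(2)<60)
m=np.zeros_like(dark);m[155:270,192:240]=dark[155:270,192:240]
n,lab,stt,cen=cv2.connectedComponentsWithStats(m.astype(np.uint8))
for i in range(1,n):
    if stt[i,4]>300: print("bay",rect(p,lab==i,.081),px2w(p,cen[i]+0,.081).round(4))
for q,z in(("stand",.084),("holder",.08),("case_lid",.1),("marker",.2)):
    for r in silhouettes(q,p)[:1]: print(q,r["conf"],rect(p,r["region"],z),r["bbox"])
save(p,"topstand.png",(395,170,460,275),6)
s=camera("scene")
for q in("stand","case_lid"):
    r=silhouettes(q,s)[0];print(q,rect(s,r["region"],.084),r["bbox"])
save(s,"sc1.png",(300,170,480,330),4)
E
```

```text
bay (array([609.5, 179.9]), 94.3, 57.6, -88.0) [[0.609  0.1799 0.081 ]]
bay (array([512.9, 177.5]), 93.7, 56.1, 89.9) [[0.5136 0.1781 0.081 ]]
bay (array([417.7, 174.8]), 94.2, 57.8, -88.5) [[0.4173 0.175  0.081 ]]
stand 0.62 (array([ 425.5, -357.6]), 77.8, 59.1, -69.7) [410.2, 231.4, 443.5, 260.2]
holder 0.65 (array([ 546.5, -351.3]), 58.9, 54.5, 87.8) [413.3, 187.2, 435.7, 210.2]
case_lid 0.91 (array([539.2, 296.9]), 377.2, 124.2, 0.6) [139.9, 128.0, 189.1, 280.6]
marker 0.41 (array([ 540.1, -341.3]), 42.5, 14.0, -51.9) [423.8, 186.1, 435.4, 197.3]
stand (array([ 431.3, -356.9]), 77.6, 74.9, -73.7) [325.6, 274.9, 374.3, 317.2]
case_lid (array([623.1, 453.4]), 527.2, 365.1, 1.8) [170.0, 55.5, 280.3, 157.0]
```

View pics/topstand.png

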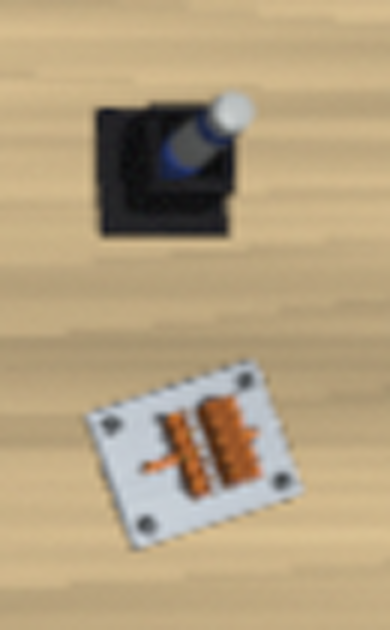

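View pics/sc1.png

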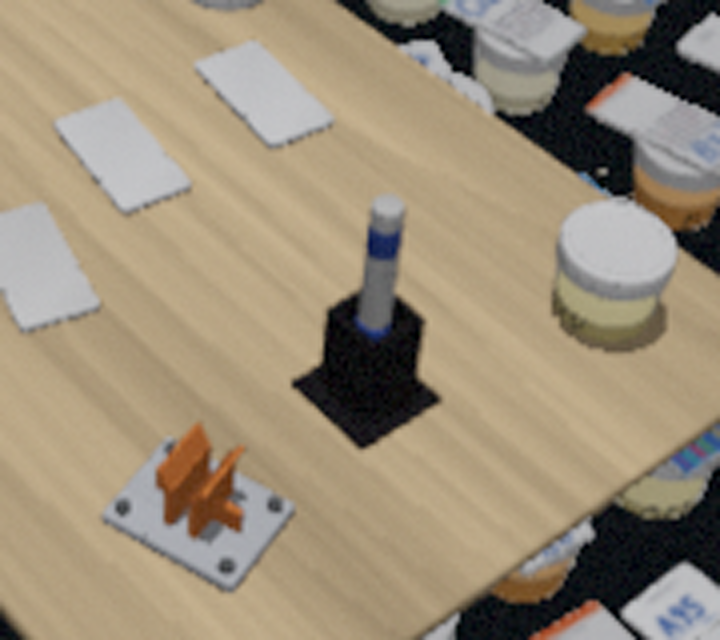

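The stand's base corners show in the crop, with the slot running about 18° from world x. The marker leans toward the upper right.

```bash
python3 - <<'E'
from h import *
p=camera("top");s=camera("scene")
c=np.array([(88,412),(250,360),(302,492),(136,548)])/6+[395,170]-.4
w=px2w(p,c,.084)*1000;print(w.round(1),w.mean(0).round(1))
c2=np.array([(105,512),(172,438),(294,510),(230,590)])/4+[300,170]-.4
w=px2w(s,c2,.084)*1000;print(w.round(1),w.mean(0).round(1))
# holder foot
c=np.array([(97,107),(233,107),(233,237),(100,237)])/6+[395,170]-.4
print("foot",px2w(p,c,.08).mean(0).round(4))
c2=np.array([(293,383),(440,399),(363,446)])/4+[300,170]-.4
print("foot scene",px2w(s,c2,.08).round(4))
for z in(.205,.210,.213): print(z,px2w(p,np.array([(232,112)])/6+[395,170]-.4,z).round(4),px2w(s,np.array([(387,205)])/4+[300,170]-.4,z).round(4))
# lid angle from top edge in scene / top
for a in(1.4,1.5,1.6,1.7,1.8,1.9):
    H=np.array([511.9,235.6])/1000; n=np.array([-np.sin(np.radians(1.5)),np.cos(np.radians(1.5))]);t=np.array([n[1],-n[0]])
    top=H-n*.18*np.cos(a)
    X=[np.r_[top+t*k*.16,.105+.18*np.sin(a)] for k in(-1,1)]
    print(a,w2px(p,X).round(0).tolist(),w2px(s,X).round(0).tolist())
E
```

```text
[[ 444.4 -312.8   84. ]
 [ 466.  -381.8   84. ]
 [ 410.7 -400.9   84. ]
 [ 387.9 -330.7   84. ]] [ 427.2 -356.5   84. ]
[[ 388.1 -331.1   84. ]
 [ 443.2 -315.2   84. ]
 [ 462.3 -386.3   84. ]
 [ 407.5 -402.7   84. ]] [ 425.3 -358.8   84. ]
foot [ 0.547  -0.3506  0.08  ]
foot scene [[ 0.5185 -0.3227  0.08  ]
 [ 0.5716 -0.3771  0.08  ]
 [ 0.5188 -0.3756  0.08  ]]
0.205 [[ 0.5478 -0.3495  0.205 ]] [[ 0.5516 -0.3426  0.205 ]]
0.21 [[ 0.5468 -0.3482  0.21  ]] [[ 0.5477 -0.3461  0.21  ]]
0.213 [[ 0.5462 -0.3475  0.213 ]] [[ 0.5453 -0.3482  0.213 ]]
1.4 [[182.0, 274.0], [184.0, 126.0]] [[175.0, 105.0], [286.0, 65.0]]
1.5 [[173.0, 274.0], [176.0, 126.0]] [[171.0, 101.0], [282.0, 62.0]]
1.6 [[164.0, 274.0], [167.0, 126.0]] [[168.0, 98.0], [279.0, 59.0]]
1.7 [[155.0, 275.0], [159.0, 126.0]] [[165.0, 96.0], [275.0, 58.0]]
1.8 [[147.0, 275.0], [152.0, 127.0]] [[162.0, 94.0], [271.0, 57.0]]
1.9 [[140.0, 275.0], [144.0, 128.0]] [[159.0, 93.0], [268.0, 56.0]]
```

>>> drive_tool(increments=[[[18.7,-36.9,0],[0,0,-5],0.8],[[18.7,-36.9,0],[0,0,-5],0.8],[[18.7,-36.9,0],[0,0,-5],0.8],[[18.7,-36.9,0],[0,0,-5],0.8],[[18.7,-36.9,0],[0,0,-5],0.8],[[18.7,-36.9,0],[0,0,-5],0.8],[[18.7,-36.9,0],[0,0,-5],0.8],[[18.7,-36.9,0],[0,0,-5],0.8]])

```text
clock: 2.17
eef_pos: [0.2716, 0.1881, 0.2316]
tool_rot: [0.456, 0.89, 0.001, 0.0]
ft_force: [2.0, -0.1, -0.1]
grip_width: 0.068
grasp_force: 0.0
```

>>> drive_tool(increments=[[[18.7,-36.9,0],[0,0,-5],0.8],[[18.7,-36.9,0],[0,0,-5],0.8],[[18.7,-36.9,0],[0,0,-5],0.8],[[18.7,-36.9,0],[0,0,-5],0.8],[[18.7,-36.9,0],[0,0,-5],0.8],[[18.7,-36.9,0],[0,0,-5],0.8],[[18.7,-36.9,0],[0,0,-5],0.8],[[18.7,-36.9,0],[0,0,-5],0.8]])

```text
clock: 2.83
eef_pos: [0.4214, -0.1077, 0.2316]
tool_rot: [0.734, 0.68, 0.0, 0.0]
ft_force: [0.9, 0.8, 0.3]
grip_width: 0.0684
grasp_force: 0.0
```

>>> drive_tool(increments=[[[18.7,-36.9,0],[0,0,-5],0.8],[[18.7,-36.9,0],[0,0,-5],0.8],[[0,0,-10],[-6.46,1.65,0],0.8],[[0,0,-10],[-6.46,1.65,0],0.8],[[0,0,-10],[-6.46,1.65,0],0.8],[[0,0,-10],[-6.46,1.65,0],0.8],[[0,0,-10],[-6.46,1.65,0],0.8],[[0,0,-10],[-6.46,1.65,0],0.8]])

```text
clock: 3.5
eef_pos: [0.4592, -0.1792, 0.1721]
tool_rot: [0.741, 0.577, -0.271, 0.212]
ft_force: [-0.4, 0.3, -1.0]
grip_width: 0.0683
grasp_force: 0.0
```

```bash
python3 - <<'E'
from h import *
st();p=camera("top")
for r in silhouettes("cassette_a",p)[:4]: print(round(r["conf"],2),rect(p,r["region"],.081))
E
```

```text
t 3.5 p [ 459.2 -179.2  172.1] z [-0.156 -0.627 -0.763] y [ 0.97  -0.244  0.002] w 68.3 q [ 0.02  0.39 -0.15  1.25 -0.67  1.92] F [-0.4  0.3 -1. ]
0.69 (array([ 659.1, -137.3]), 88.6, 49.4, 84.0)
0.67 (array([ 561. , -126.6]), 84.6, 38.2, 78.3)
0.64 (array([ 459.1, -179.8]), 69.4, 46.6, 75.7)
0.3 (array([530.9, 250.1]), 368.1, 232.7, -10.3)
```

>>> drive_tool(increments=[[[-0.8,-0.9,-30],[-4.85,1.22,0],0.8],[[-0.8,-0.9,-30],[-4.85,1.22,0],0.8],[[0,0,-15],[0,0,0],0.8],[[0,0,-8],[0,0,0],0.8],[[0,0,-4],[0,0,0],0.8],[[0,0,0],[0,0,0],0.8]])

```text
clock: 4.1
eef_pos: [0.4572, -0.1816, 0.0852]
tool_rot: [0.716, 0.557, -0.333, 0.259]
ft_force: [-0.2, -0.0, -0.1]
grip_width: 0.068
grasp_force: 0.0
```

```bash
python3 - <<'E'
from h import *
st();p=camera("scene");save(p,"g1.png",(270,180,400,280),6)
E
```

```text
t 4.1 p [ 457.2 -181.6   85.2] z [-0.189 -0.742 -0.644] y [ 0.969 -0.246 -0.001] w 68.0 q [ 0.08  0.59 -0.21  1.14 -0.81  2.06] F [-0.2 -0.  -0.1]
```

View pics/g1.png

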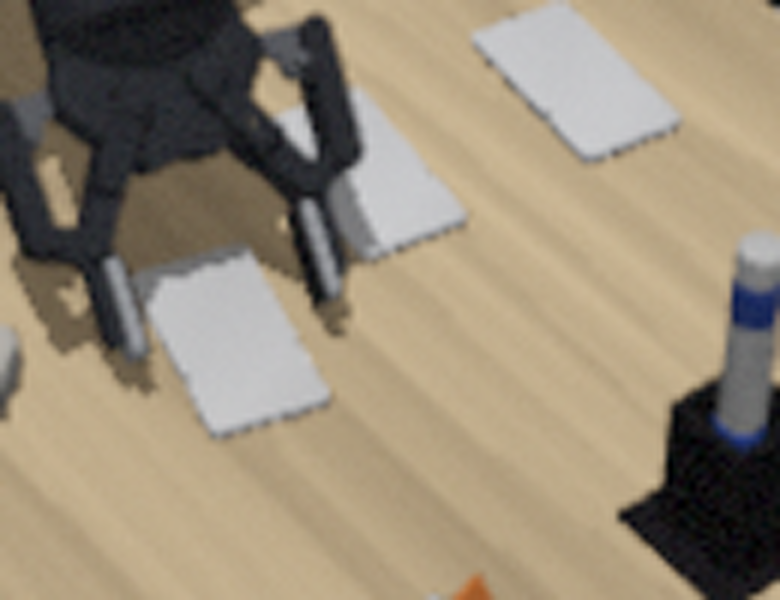

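The fingers straddle the cassette symmetrically and are slightly high, so I'll lower a little and close.

>>> drive_tool(increments=[[[0,0,-2.5],[0,0,0],0.7],[[0,0,-0.5],[0,0,0],0.45],[[0,0,0],[0,0,0],0.3],[[0,0,0],[0,0,0],0.3],[[0,0,0],[0,0,0],0.3],[[0,0,0],[0,0,0],0.3]])

```text
clock: 4.65
eef_pos: [0.4577, -0.1811, 0.0834]
tool_rot: [0.715, 0.557, -0.333, 0.26]
ft_force: [0.1, 2.4, 5.6]
grip_width: 0.0422
grasp_force: 59.9
```

>>> drive_tool(increments=[[[0,0,10],[0,0,0],0.3],[[0,0,25],[0,0,0],0.3],[[0,0,30],[0,0,0],0.3],[[0,0,30],[0,0,0],0.3]])

```text
clock: 4.98
eef_pos: [0.4561, -0.1812, 0.1781]
tool_rot: [0.715, 0.557, -0.334, 0.259]
ft_force: [0.8, 0.1, 0.5]
grip_width: 0.0418
grasp_force: 60.6
```

```bash
python3 - <<'E'
from h import *
st();p=camera("scene");save(p,"g2.png",(270,140,400,240),6)
E
```

```text
t 4.98 p [ 456.1 -181.2  178.1] z [-0.19  -0.742 -0.643] y [ 0.97  -0.245 -0.003] w 41.8 q [ 0.09  0.47 -0.12  1.35 -0.81  2.06] F [0.8 0.1 0.5]
```

View pics/g2.png

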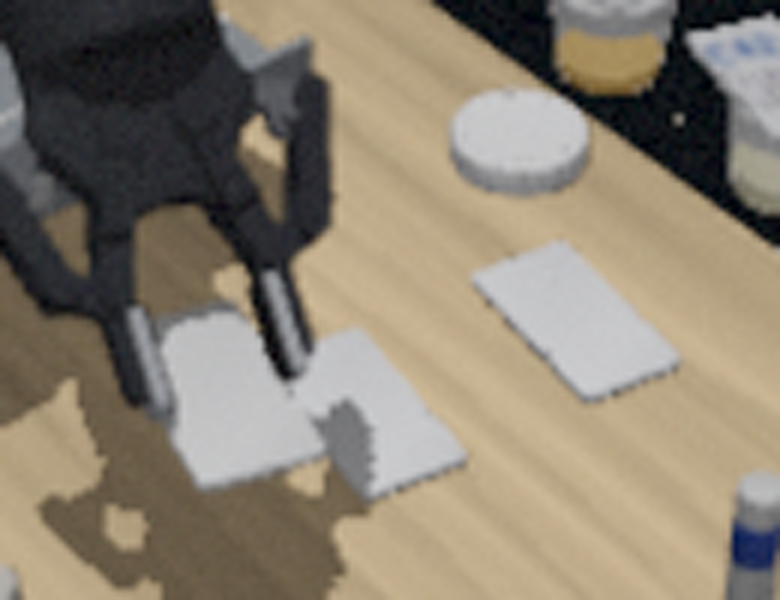

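>>> drive_tool(increments=[[[-6,-36,8],[0,0,6.16],0.3],[[-6,-36,8],[0,0,6.16],0.3],[[-6,-36,8],[0,0,6.16],0.3],[[-6,-36,8],[0,0,6.16],0.3],[[-5,-36,8],[0,0,6.16],0.3],[[0,0,0],[6.64,1.97,0],0.3],[[0,0,0],[6.64,1.97,0],0.3],[[0,0,0],[6.64,1.97,0],0.3]])

```text
clock: 5.7
eef_pos: [0.4375, -0.3002, 0.1989]
tool_rot: [0.636, 0.732, -0.183, 0.16]
ft_force: [0.9, -1.2, -0.7]
grip_width: 0.0421
grasp_force: 60.6
```

>>> drive_tool(increments=[[[0,0,0],[6.64,1.97,0],0.3],[[0,0,0],[6.64,1.97,0],0.3],[[0,0,0],[6.64,1.97,0],0.3],[[0,0,0],[6.64,1.97,0],0.3],[[0,0,0],[6.64,1.97,0],0.3],[[0,0,0],[6.64,1.97,0],0.3],[[0,0,0],[6.64,1.97,0],0.3],[[0,0,0],[6.64,1.97,0],0.3]])

```text
clock: 6.37
eef_pos: [0.4397, -0.3017, 0.2001]
tool_rot: [0.611, 0.751, 0.08, -0.237]
ft_force: [1.0, 0.0, 0.2]
grip_width: 0.0416
grasp_force: 60.7
```

>>> drive_tool(increments=[[[0,0,0],[6.64,1.97,0],0.3],[[0,0,0],[6.64,1.97,0],0.3],[[0,0,0],[0,0,0],0.3],[[0,0,0],[0,0,0],0.3]])

```text
clock: 6.7
eef_pos: [0.4365, -0.2995, 0.1908]
tool_rot: [0.582, 0.727, 0.144, -0.334]
ft_force: [-0.2, 0.7, 0.6]
grip_width: 0.0415
grasp_force: 61.4
```

```bash
python3 - <<'E'
from h import *
st();p=camera("scene");save(p,"g3.png",(270,160,470,330),4)
for q in ("cassette_a",):
  for n in ("scene","top"):
    for r in silhouettes(q,camera(n))[:4]: print(n,q,round(r["conf"],2),r["bbox"])
E
```

```text
t 6.7 p [ 436.5 -299.5  190.8] z [-0.318  0.598 -0.736] y [ 0.943  0.28  -0.18 ] w 41.5 q [-0.73  0.93  0.8   2.15  0.23  0.53] F [-0.2  0.7  0.6]
scene cassette_a 0.72 [314.5, 193.4, 344.4, 219.7]
scene cassette_a 0.64 [348.3, 179.7, 374.8, 205.6]
top cassette_a 0.92 [314.7, 182.3, 353.5, 208.0]
top cassette_a 0.76 [402.9, 221.5, 421.4, 241.1]
top cassette_a 0.57 [321.0, 145.5, 354.6, 168.8]
```

View pics/g3.png

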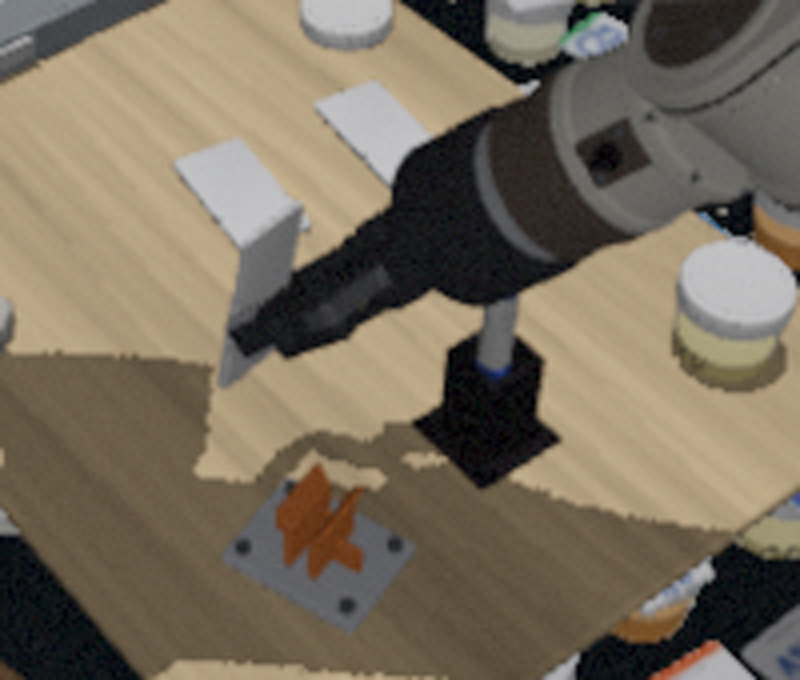

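The cassette now stands upright in the gripper, but j4 sits at its limit of 2.15. I'll fit a kinematic model and check which poses are feasible.

```bash
cat > kin.py <<'E'
import numpy as np
from scipy.optimize import least_squares
from scipy.spatial.transform import Rotation as R
D=[([1.325,.241,.005,1.335,0,1.571],[121.5,484.4,230.4]),([.02,.39,-.15,1.25,-.67,1.92],[459.2,-179.2,172.1]),
([.08,.59,-.21,1.14,-.81,2.06],[457.2,-181.6,85.2]),([.09,.47,-.12,1.35,-.81,2.06],[456.1,-181.2,178.1]),([-.73,.93,.8,2.15,.23,.53],[436.5,-299.5,190.8])]
Ry=lambda a:R.from_euler('y',a).as_matrix()
Rz=lambda a:R.from_euler('z',a).as_matrix()
def fk(q,P,s5=1):
    r0,z0,x1,z1,x2,z2,d,L=P
    p=np.array([r0,0,z0])+Ry(q[1])@[x1,0,z1]+Ry(q[1]-q[2])@[x2,0,z2]
    W=Ry(q[1]-q[2]+q[3]); Z5=W@Rz(s5*q[4])
    p=p+W@[d,0,0]+Z5@[L,0,0]
    # tool: z along x of Z5; roll q6; tool y = radial(x up dir) when q6=pi/2, pitch down
    z=Z5[:,0];e1=Z5[:,1];e2=Z5[:,2]
    Rt=np.c_[e1,e2,z]
    return Rz(q[0])@p,Rz(q[0])@Rt
P0=[0,300,0,300,300,0,80,200]
E
python3 - <<'E'
from kin import *
for s5 in(1,-1):
    f=lambda P:np.concatenate([fk(q,P,s5)[0]-p for q,p in D]+[1e-3*(P-np.array(P0))])
    r=least_squares(f,P0);print(s5,r.x.round(1),r.fun[:15].round(1))
    q,p=D[-1];print(fk(q,r.x,s5)[1][:,2].round(3),"meas [-0.318 0.598 -0.736]", fk(D[1][0],r.x,s5)[1][:,2].round(3),"meas -.156 -.627 -.763")
E
```

```text
1 [  0.  238.6  -2.7 508.2 390.   10.2 118.1 302.8] [ 0.2  0.7  0.1 -2.4  0.2 -1.2  0.4 -1.8 -0.3  1.3  2.2  1.4  0.6  0.9
 -0.1]
[-0.32   0.593 -0.739] meas [-0.318 0.598 -0.736] [-0.158 -0.624 -0.765] meas -.156 -.627 -.763
-1 [ 375.1  216.2  -21.1  381.    62.4  -27.4  600.8 -299.6] [  0.1   0.3  18.3   4.7   2.4  -8.4   9.8   1.4  27.7 -15.2   3.1 -37.9
   0.2   0.4   0.2]
[-0.625  0.253 -0.739] meas [-0.318 0.598 -0.736] [-0.183  0.617 -0.765] meas -.156 -.627 -.763
```

```bash
cat >> kin.py <<'E'
P=[0,238.6,-2.7,508.2,390,10.2,118.1,302.8]
lo=np.array([-2.72,-1.05,-1.09,-1.99,-1.42]);hi=np.array([2.72,1.87,1.28,2.15,1.44])
def ik(p,z,seeds=((0,.4,0,1.3,0),(-.7,.9,.8,2,.2),(-.7,.6,-.4,1.2,-.8),(.3,.6,-.3,1.,.8))):
    best=None
    for s in seeds:
        s=np.array(s,float);s[0]+=np.arctan2(p[1],p[0])
        f=lambda q:np.r_[(fk(q,P)[0]-p)/10,(fk(q,P)[1][:,2]-z)*30]
        r=least_squares(f,np.clip(s,lo+.02,hi-.02),bounds=(lo,hi))
        if best is None or r.cost<best.cost: best=r
    return best
def q6(q,y):
    Rt=fk(q,P)[1]; return np.degrees(np.arctan2(y@Rt[:,1],y@Rt[:,0]))
def pose(phi,yaw):
    "tool z,y for tilt phi about u(yaw)"
    a,b=np.radians(phi),np.radians(yaw);u=np.array([np.cos(b),np.sin(b),0]);v=np.array([-u[1],u[0],0])
    return np.sin(a)*v-np.cos(a)*np.array([0,0,1]),u
E
python3 - <<'E'
from kin import *
for q,p in D[:2]: print("q6chk",q[5],np.radians(q6(q,np.array([.243,.97,0]) if q[0]>1 else np.array([.97,-.244,0]))))
for phi in range(-70,71,10):
    o=[]
    for zz in(118,190):
        z,u=pose(phi,16.5); r=ik(np.array([427,-361,zz]),z); o+=[round(r.cost,2),r.x.round(2).tolist(),round(q6(r.x,u))]
    print(phi,o)
E
```

```text
q6chk 1.571 1.5704637467588525
q6chk 1.92 1.9141478370290814
-70 [np.float64(0.0), [-0.25, 0.52, -1.05, -0.96, -0.94], 30, np.float64(0.0), [-0.25, 0.27, -0.99, -0.64, -0.94], 30]
-60 [np.float64(0.0), [-0.3, 0.32, -0.94, -0.45, -0.8], 37, np.float64(0.0), [-0.3, 0.12, -0.85, -0.17, -0.8], 37]
-50 [np.float64(0.0), [-0.37, 0.21, -0.81, -0.08, -0.65], 40, np.float64(0.0), [-0.37, 0.07, -0.71, 0.17, -0.65], 40]
-40 [np.float64(0.0), [-0.44, 0.18, -0.67, 0.21, -0.5], 41, np.float64(0.0), [-0.44, 0.07, -0.56, 0.43, -0.5], 41]
-30 [np.float64(0.0), [-0.51, 0.19, -0.52, 0.46, -0.36], 40, np.float64(0.0), [-0.51, 0.11, -0.41, 0.66, -0.36], 40]
-20 [np.float64(0.0), [-0.58, 0.24, -0.37, 0.69, -0.22], 38, np.float64(0.0), [-0.58, 0.17, -0.25, 0.87, -0.22], 38]
-10 [np.float64(0.0), [-0.65, 0.32, -0.21, 0.9, -0.1], 36, np.float64(0.0), [-0.65, 0.26, -0.09, 1.08, -0.1], 36]
0 [np.float64(0.0), [-0.7, 0.42, -0.04, 1.11, -0.0], 33, np.float64(0.0), [-0.7, 0.37, 0.08, 1.28, 0.0], 33]
10 [np.float64(0.0), [-0.75, 0.54, 0.14, 1.32, 0.09], 30, np.float64(0.0), [-0.75, 0.5, 0.26, 1.48, 0.09], 30]
20 [np.float64(0.0), [-0.79, 0.67, 0.32, 1.53, 0.16], 27, np.float64(0.0), [-0.79, 0.63, 0.45, 1.69, 0.16], 27]
30 [np.float64(0.0), [-0.82, 0.82, 0.52, 1.75, 0.22], 23, np.float64(0.0), [-0.82, 0.78, 0.65, 1.91, 0.22], 23]
40 [np.float64(0.0), [-0.85, 0.98, 0.74, 1.99, 0.27], 20, np.float64(0.0), [-0.85, 0.95, 0.87, 2.14, 0.27], 20]
50 [np.float64(0.76), [-0.87, 1.1, 0.88, 2.15, 0.32], 16, np.float64(6.2), [-0.87, 0.97, 0.81, 2.15, 0.33], 17]
60 [np.float64(12.19), [-0.89, 1.11, 0.81, 2.15, 0.37], 14, np.float64(25.62), [-0.89, 0.99, 0.75, 2.15, 0.38], 15]
70 [np.float64(37.28), [-0.91, 1.13, 0.75, 2.15, 0.41], 12, np.float64(58.06), [-0.91, 1.01, 0.68, 2.15, 0.43], 13]
```

```bash
cat >> kin.py <<'E'
from h import get_obs
def todo(p,phi,yaw,cur=None):
    o=get_obs();z,y=pose(phi,yaw);T=np.c_[np.cross(y,z),y,z]
    C=R.from_quat(o["tool_rot"]).as_matrix()
    for s in(1,-1):
        M=np.c_[s*T[:,0],s*T[:,1],T[:,2]]@C.T;rv=np.degrees(R.from_matrix(M).as_rotvec())
        if np.linalg.norm(rv)<=120: break
    d=np.array(p)-o["eef_pos"]*1000
    print("d",d.round(1),"|d|",np.linalg.norm(d).round(1),"rot",rv.round(2),"|rot|",np.linalg.norm(rv).round(1))
    r=ik(np.array(p,float),z);print(" ik",r.cost.round(2),r.x.round(2),q6(r.x,s*y).round(0))
E
python3 -c "
from kin import *
todo([427,-361,180],40,16.5)"
```

```text
d [-10.9 -62.7 -19.5] |d| 66.6 rot [ 1.99 -9.72 -0.  ] |rot| 9.9
 ik 0.0 [-0.85  0.95  0.85  2.12  0.27] 20.0
```

>>> drive_tool(increments=[[[-4,-16,-5],[0,0,0],0.3],[[-4,-16,-5],[0,0,0],0.3],[[-3,-16,-5],[1,-4.8,0],0.3],[[0,-15,-5],[1,-4.9,0],0.3],[[0,0,0],[0,0,0],0.3],[[0,0,0],[0,0,0],0.3]])

```text
clock: 7.45
eef_pos: [0.4212, -0.3596, 0.1722]
tool_rot: [0.565, 0.751, 0.205, -0.274]
ft_force: [-0.7, 0.7, 0.4]
grip_width: 0.0417
grasp_force: 61.4
```

```bash
python3 -c "
from kin import *
todo([427,-361,180],40,16.5)
from h import *
st();p=camera('top');save(p,'g4.png',(380,180,460,270),6)
s=camera('scene');save(s,'g4s.png',(290,200,420,320),5)
for n,x in (('t',p),('s',s)):
  for r in silhouettes('cassette_a',x)[:4]: print(n,r['conf'],r['bbox'])
"
```

```text
d [ 5.8 -1.4  7.8] |d| 9.8 rot [ 0.02 -0.1   0.38] |rot| 0.4
 ik 0.0 [-0.85  0.95  0.85  2.12  0.27] 20.0
t 7.45 p [ 421.2 -359.6  172.2] z [-0.18   0.617 -0.766] y [ 0.961  0.278 -0.002] w 41.7 q [-0.85  0.94  0.8   2.08  0.27  0.34] F [-0.7  0.7  0.4]
t 0.98 [319.9, 147.6, 358.4, 168.8]
t 0.92 [319.7, 182.5, 356.1, 205.5]
t 0.59 [430.9, 233.0, 445.1, 252.7]
s 0.65 [350.2, 187.3, 378.8, 205.3]
s 0.61 [315.4, 195.8, 348.5, 221.2]
s 0.56 [341.7, 241.0, 357.3, 286.7]
```

View pics/g4s.png

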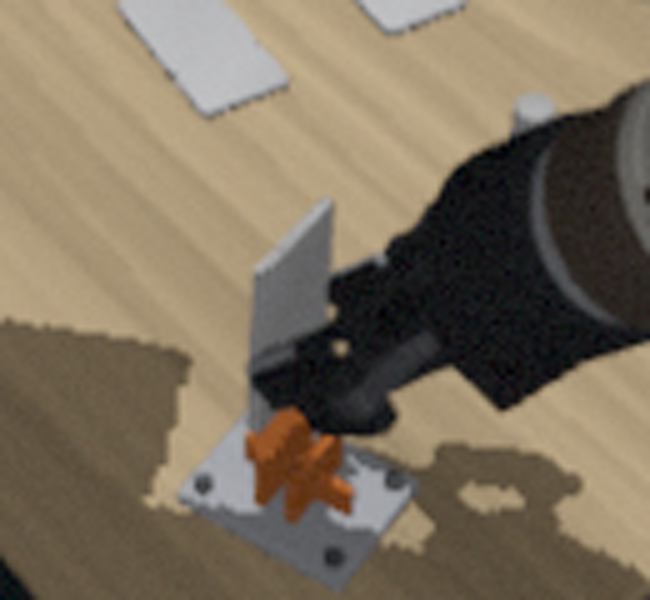

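The cassette is vertical above the stand, with its top edge at about (341.6,254) to (355.6,240.4). I'll check its offset from the slot.

```bash
python3 -c "
from kin import *
from h import *
s=camera('scene');p=camera('top')
for z in(.222,.228,.234):
  w=px2w(s,[(341.6,254),(355.6,240.4)],z)*1000;print(z,w.round(1).tolist(),w.mean(0).round(1))
for r in silhouettes('cassette_a',p)[:4]:
  if r['bbox'][0]>400:
    for z in (.183,.222,.228): print('top',z,rect(p,r['region'],z))
    v=np.array([-.284,.959,0]);u=np.array([.959,.284,0])
    o=get_obs()['eef_pos']
    for h in(.056,-.034):
      print(h,w2px(p,[o+v*.004+[0,0,h]+k*u*.0245 for k in(-1,1)]).round(1).tolist())
    print(r['bbox'],np.argwhere(r['region'])[[0,-1]])
print('slot mouth px top',w2px(p,[.426,-.3575,.123]),'scene',w2px(s,[.426,-.3575,.123]))
"
```

```text
0.222 [[404.3, -356.7, 222.0], [444.9, -346.5, 222.0]] [ 424.6 -351.6  222. ]
0.228 [[400.8, -360.9, 228.0], [441.1, -350.8, 228.0]] [ 420.9 -355.8  228. ]
0.234 [[397.3, -365.0, 234.0], [437.2, -355.0, 234.0]] [ 417.3 -360.   234. ]
top 0.183 (array([ 424.9, -353. ]), 50.5, 30.3, 13.8)
top 0.222 (array([ 421.4, -343.6]), 48.8, 29.3, 13.8)
top 0.228 (array([ 420.8, -342.1]), 48.5, 29.1, 13.8)
0.056 [[443.6, 252.2], [436.4, 231.1]]
-0.034 [[434.0, 254.9], [427.4, 235.3]]
[429.0, 231.4, 441.5, 253.0] [[231 435]
 [252 442]]
slot mouth px top [[430.93257845 244.16891759]] scene [[349.91203689 284.12661316]]
```

View pics/g4.png

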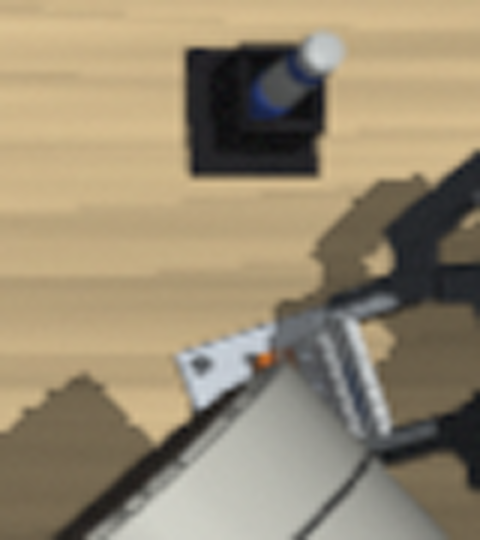

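>>> drive_tool(increments=[[[5.8,-1.7,0],[0,0,0],0.3],[[0,0,-8],[0,0,0],0.3],[[0,0,-8],[0,0,0],0.3],[[0,0,-8],[0,0,0],0.3],[[0,0,0],[0,0,0],0.3]])

```text
clock: 8.22
eef_pos: [0.4283, -0.3587, 0.1451]
tool_rot: [0.563, 0.752, 0.205, -0.276]
ft_force: [0.2, -0.0, -1.2]
grip_width: 0.0417
grasp_force: 61.4
```

>>> drive_tool(increments=[[[0,0,-7],[0,0,0],0.3],[[0,0,-7],[0,0,0],0.3],[[0,0,-6],[0,0,0],0.3],[[0,0,0],[0,0,0],0.3]])

```text
clock: 8.55
eef_pos: [0.4284, -0.3593, 0.1258]
tool_rot: [0.563, 0.752, 0.205, -0.275]
ft_force: [0.1, 0.2, -0.9]
grip_width: 0.0421
grasp_force: 61.5
```

```bash
python3 -c "
from kin import *
todo([427,-361,118],40,16.5)
from h import *
st()
s=camera('scene');save(s,'g5s.png',(310,210,410,320),6)
"
```

```text
d [-1.4 -1.7 -7.8] |d| 8.1 rot [-0.1  -0.13  0.15] |rot| 0.2
 ik 0.0 [-0.85  0.98  0.74  1.99  0.27] 20.0
t 8.55 p [ 428.4 -359.3  125.8] z [-0.183  0.618 -0.765] y [ 0.96   0.282 -0.002] w 42.1 q [-0.85  0.98  0.75  2.    0.28  0.35] F [ 0.1  0.2 -0.9]
```

View pics/g5s.png

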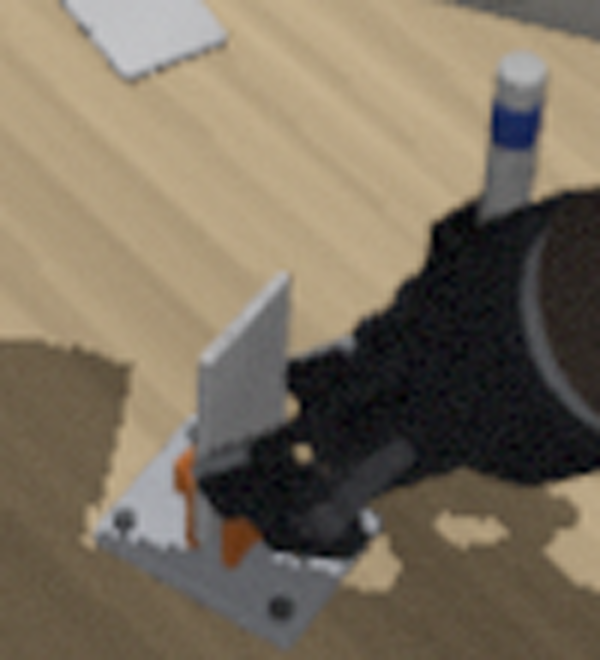

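The cassette's end is in the slot between the plates. I'll lower to seat it, release, and back out along the tool axis.

>>> drive_tool(increments=[[[-1,-1,-3],[0,0,0],0.3],[[0,0,-3],[0,0,0],0.3],[[0,0,0],[0,0,0],0.3],[[0,0,0],[0,0,0],0.5],[[0,0,0],[0,0,0],0.75],[[0,0,0],[0,0,0],0.75],[[0,0,0],[0,0,0],0.75]])

```text
clock: 9.18
eef_pos: [0.428, -0.3606, 0.1218]
tool_rot: [0.563, 0.752, 0.205, -0.274]
ft_force: [0.4, -0.6, -0.2]
grip_width: 0.0639
grasp_force: 0.0
```

>>> drive_tool(increments=[[[3.6,-12.4,15.3],[0,0,0],0.75],[[3.6,-12.4,15.3],[0,0,0],0.75],[[3.6,-12.4,15.3],[0,0,0],0.75],[[3.6,-12.4,15.3],[0,0,0],0.75],[[0,0,20],[0,0,0],0.75],[[0,0,20],[0,0,0],0.75]])

```text
clock: 9.68
eef_pos: [0.4225, -0.3826, 0.2006]
tool_rot: [0.57, 0.755, 0.201, -0.255]
ft_force: [-0.0, -0.8, 1.1]
grip_width: 0.0641
grasp_force: 0.0
```

```bash
python3 -c "
from kin import *
from h import *
st()
s=camera('scene');save(s,'g6s.png',(310,210,410,320),6);p=camera('top');save(p,'g6t.png',(395,170,475,275),6)
for n,x in (('t',p),('s',s)):
  for r in silhouettes('cassette_a',x)[:4]: print(n,r['conf'],r['bbox'])
"
```

```text
t 9.68 p [ 422.5 -382.6  200.6] z [-0.155  0.594 -0.789] y [0.963 0.269 0.014] w 64.1 q [-0.88  0.95  0.91  2.15  0.26  0.33] F [-0.  -0.8  1.1]
t 0.87 [319.8, 144.0, 356.7, 167.5]
t 0.83 [316.7, 182.2, 358.3, 207.7]
t 0.73 [423.1, 184.1, 439.0, 202.4]
t 0.55 [424.4, 233.2, 436.4, 244.3]
s 0.67 [314.7, 193.6, 351.0, 222.9]
s 0.62 [352.5, 183.5, 381.7, 206.8]
s 0.53 [345.5, 261.7, 362.7, 303.6]
```

View pics/g6s.png

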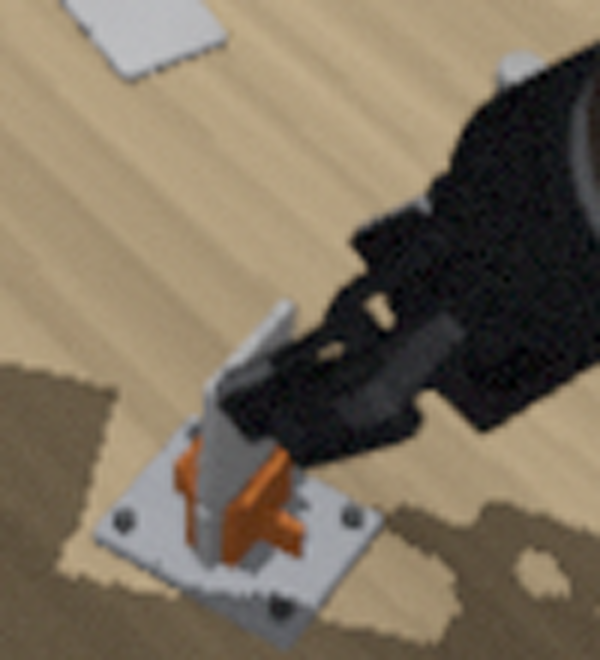

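The cassette stands in the slot at about crop (250,400), and the gripper is clear of it. I'll compute its lean and the regrip moves.

```bash
python3 -c "
from kin import *
from h import *
s=camera('scene')
w=px2w(s,[(344.3,273.8),(357.9,259.8)],.174)*1000;c=w.mean(0);print(w.round(1).tolist(),c.round(1))
v=np.array([-.284,.959]);u=np.array([.959,.284]);b=np.array([426,-357.5]);print('top dv',(c[:2]-b)@v,'du',(c[:2]-b)@u)
todo([413,-313,250],-50,16.5)
"
```

```text
[[405.9, -363.7, 174.0], [447.1, -353.1, 174.0]] [ 426.5 -358.4  174. ]
top dv -1.039612660804817 du 0.20280736390328932
d [-10.1  69.5  49.7] |d| 86.1 rot [-8.460e+01 -2.374e+01  4.000e-02] |rot| 87.9
 ik 0.0 [-0.26 -0.07 -0.63  0.45 -0.72] 47.0
```

>>> drive_tool(increments=[[[0,0,18],[-6.5,-1.83,0],0.75],[[0,0,18],[-6.5,-1.83,0],0.75],[[0,0,18],[-6.5,-1.83,0],0.75],[[-1,7,0],[-6.5,-1.83,0],0.75],[[-1,7,0],[-6.5,-1.83,0],0.75],[[-1,7,0],[-6.5,-1.83,0],0.75],[[-1,7,0],[-6.5,-1.83,0],0.75],[[-1,7,0],[-6.5,-1.83,0],0.75]])

```text
clock: 10.6
eef_pos: [0.418, -0.3473, 0.2544]
tool_rot: [0.594, 0.792, -0.082, 0.118]
ft_force: [0.3, 0.2, -0.1]
grip_width: 0.0637
grasp_force: 0.0
```

>>> drive_tool(increments=[[[-1,7,0],[-6.5,-1.83,0],0.75],[[-1,7,0],[-6.5,-1.83,0],0.75],[[-1,7,0],[-6.5,-1.83,0],0.75],[[-1,7,0],[-6.5,-1.83,0],0.75],[[-1,7,0],[-6.5,-1.83,0],0.75],[[0,0,0],[0,0,0],0.75]])

```text
clock: 11.1
eef_pos: [0.4072, -0.3079, 0.2456]
tool_rot: [0.539, 0.731, -0.254, 0.333]
ft_force: [-1.6, 0.9, -2.0]
grip_width: 0.0639
grasp_force: 0.0
```

```bash
python3 -c "
from kin import *
todo([413,-313.5,157],-50,16.5)
todo([426,-357.5,118.6],-50,16.5)
"
```

```text
d [  5.8  -5.6 -88.6] |d| 88.9 rot [-0.24 -0.82 -0.38] |rot| 0.9
 ik 0.0 [-0.26  0.08 -0.79  0.14 -0.71] 47.0
d [  18.8  -49.6 -127. ] |d| 137.6 rot [-0.24 -0.82 -0.38] |rot| 0.9
 ik 0.0 [-0.36  0.21 -0.81 -0.07 -0.66] 40.0
```

Now down to the pre-grasp, then in along the tool axis.

>>> drive_tool(increments=[[[1.5,-1.5,-22],[0,-0.8,-0.4],0.75],[[1.5,-1.5,-22],[0,0,0],0.75],[[1.5,-1.5,-22],[0,0,0],0.75],[[1.3,-1.1,-22],[0,0,0],0.75],[[0,0,0],[0,0,0],0.75]])

```text
clock: 11.52
eef_pos: [0.417, -0.3179, 0.1615]
tool_rot: [0.546, 0.724, -0.25, 0.338]
ft_force: [-0.0, -0.1, -0.2]
grip_width: 0.0642
grasp_force: 0.0
```

```bash
python3 -c "
from kin import *
todo([426,-357.5,118.6],-50,16.5)
"
```

```text
d [  9.  -39.6 -42.9] |d| 59.1 rot [-0.36  0.33  0.38] |rot| 0.6
 ik 0.0 [-0.36  0.21 -0.81 -0.07 -0.66] 40.0
```

>>> drive_tool(increments=[[[2,-6,-10],[0,0,0.4],0.75],[[2,-10,-10],[0,0,0],0.75],[[2,-10,-9],[0,0,0],0.75],[[1.5,-7,-7],[0,0,0],0.75],[[1.5,-6.6,-6.9],[0,0,0],0.75],[[0,0,0],[0,0,0],0.75]])

```text
clock: 12.02
eef_pos: [0.4284, -0.3593, 0.1233]
tool_rot: [0.545, 0.724, -0.248, 0.343]
ft_force: [-0.2, 0.8, -0.1]
grip_width: 0.0641
grasp_force: 0.0
```

```bash
python3 -c "
from kin import *
from h import *
todo([426,-357.5,118.6],-50,16.5);st()
s=camera('scene')
for r in silhouettes('cassette_a',s)[:4]: print(r['conf'],r['bbox'])
"
```

```text
d [-2.4  1.8 -4.7] |d| 5.5 rot [-0.16  0.8   0.09] |rot| 0.8
 ik 0.0 [-0.36  0.21 -0.81 -0.07 -0.66] 40.0
t 12.02 p [ 428.4 -359.3  123.3] z [ 0.225 -0.733 -0.642] y [0.959 0.283 0.014] w 64.1 q [-0.36  0.21 -0.78 -0.05 -0.65  0.71] F [-0.2  0.8 -0.1]
0.79 [343.6, 259.4, 362.8, 303.5]
0.77 [314.0, 194.0, 350.0, 221.1]
0.69 [348.8, 180.9, 380.4, 206.4]
0.37 [328.3, 278.9, 374.0, 321.1]
```

>>> drive_tool(increments=[[[-2.4,1.8,-2],[0,0.8,0],0.75],[[0,0,0],[0,0,0],0.5],[[0,0,0],[0,0,0],0.3],[[0,0,0],[0,0,0],0.3],[[0,0,0],[0,0,0],0.3],[[0,0,0],[0,0,0],0.3]])

```text
clock: 12.62
eef_pos: [0.4263, -0.3563, 0.1226]
tool_rot: [0.543, 0.726, -0.252, 0.339]
ft_force: [-0.5, 0.6, 3.6]
grip_width: 0.0426
grasp_force: 60.4
```

```bash
python3 -c "
from kin import *
from h import *
todo([426,-357.5,118.6],-50,16.5);st()
"
```

```text
d [-0.3 -1.2 -4. ] |d| 4.2 rot [-0.03  0.15 -0.02] |rot| 0.2
 ik 0.0 [-0.36  0.21 -0.81 -0.07 -0.66] 40.0
t 12.62 p [ 426.3 -356.3  122.6] z [ 0.22  -0.734 -0.643] y [0.959 0.284 0.003] w 42.6 q [-0.36  0.21 -0.78 -0.04 -0.66  0.71] F [-0.5  0.6  3.6]
```

>>> drive_tool(increments=[[[0,0,10],[0,0,0],0.3],[[0,0,20],[0,0,0],0.3],[[0,0,25],[0,0,0],0.3],[[0,0,25],[0,0,0],0.3],[[0,0,25],[0,0,0],0.3],[[0,0,0],[0,0,0],0.3]])

```text
clock: 13.12
eef_pos: [0.4283, -0.357, 0.2326]
tool_rot: [0.543, 0.724, -0.251, 0.343]
ft_force: [0.9, -1.0, 1.1]
grip_width: 0.0427
grasp_force: 60.7
```

```bash
python3 -c "
from kin import *
from h import *
st()
p=camera('top');s=camera('scene')
for n,x in (('t',p),('s',s)):
  for r in silhouettes('cassette_a',x)[:4]: print(n,r['conf'],r['bbox'])
todo([514.5,168,170],40,1.5)
"
```

```text
t 13.12 p [ 428.3 -357.   232.6] z [ 0.224 -0.735 -0.639] y [0.959 0.284 0.009] w 42.7 q [-0.36  0.01 -0.63  0.31 -0.66  0.71] F [ 0.9 -1.   1.1]
t 0.81 [320.0, 182.1, 354.3, 204.6]
t 0.72 [319.7, 146.1, 356.7, 166.5]
t 0.48 [434.2, 224.9, 451.6, 246.8]
s 0.83 [349.4, 177.5, 382.4, 207.2]
s 0.82 [346.5, 218.5, 362.9, 266.0]
s 0.59 [326.1, 210.5, 341.0, 220.5]
s 0.18 [162.8, 57.1, 320.2, 199.4]
d [ 89.8 523.5 -54.8] |d| 533.9 rot [ 88.89  14.08 -11.87] |rot| 90.8
 ik 0.0 [-0.05  0.38 -0.15  1.1   0.7 ] 84.0
```

>>> drive_tool(increments=[[[-0.7,33.6,0],[5.56,0.88,-0.74],0.3],[[-0.7,33.6,0],[5.56,0.88,-0.74],0.3],[[-0.7,33.6,0],[5.56,0.88,-0.74],0.3],[[-0.7,33.6,0],[5.56,0.88,-0.74],0.3],[[-0.7,33.6,0],[5.56,0.88,-0.74],0.3],[[-0.7,33.6,0],[5.56,0.88,-0.74],0.3],[[-0.7,33.6,0],[5.56,0.88,-0.74],0.3],[[-0.7,33.6,0],[5.56,0.88,-0.74],0.3]])

```text
clock: 13.98
eef_pos: [0.4198, -0.0879, 0.2252]
tool_rot: [0.65, 0.759, -0.009, 0.051]
ft_force: [-0.1, 0.4, -0.9]
grip_width: 0.0431
grasp_force: 61.1
```

>>> drive_tool(increments=[[[-0.7,33.6,0],[5.56,0.88,-0.74],0.3],[[-0.7,33.6,0],[5.56,0.88,-0.74],0.3],[[-0.7,33.6,0],[5.56,0.88,-0.74],0.3],[[-0.7,33.6,0],[5.56,0.88,-0.74],0.3],[[-0.7,33.6,-10],[5.56,0.88,-0.74],0.3],[[-0.7,33.6,-10],[5.56,0.88,-0.74],0.3],[[-0.7,33.6,-20],[5.56,0.88,-0.74],0.3],[[-0.7,33.6,-20],[5.56,0.88,-0.74],0.3]])

```text
clock: 14.65
eef_pos: [0.4147, 0.1802, 0.1652]
tool_rot: [0.657, 0.673, 0.238, -0.243]
ft_force: [0.5, -0.0, -1.7]
grip_width: 0.0429
grasp_force: 61.1
```

```bash
python3 -c "
from kin import *
from h import *
todo([417.3,181.3,110],40,1.5);st()
"
```

```text
d [  2.6   1.1 -55.2] |d| 55.3 rot [0.24 0.02 0.13] |rot| 0.3
 ik 0.0 [-0.03  0.29 -0.49  0.84  0.7 ] 86.0
t 14.65 p [414.7 180.2 165.2] z [-0.015  0.639 -0.769] y [1.    0.024 0.   ] w 42.9 q [-0.03  0.21 -0.42  0.99  0.69  1.5 ] F [ 0.5 -0.  -1.7]
```

>>> drive_tool(increments=[[[1.3,0.5,-20],[0,0,0],0.3],[[1.3,0.6,-20],[0,0,0],0.3],[[0,0,-15],[0,0,0],0.3],[[0,0,0],[0,0,0],0.3]])

```text
clock: 14.98
eef_pos: [0.4137, 0.18, 0.1069]
tool_rot: [0.658, 0.673, 0.233, -0.245]
ft_force: [-0.5, 0.0, -0.7]
grip_width: 0.0426
grasp_force: 60.9
```

```bash
python3 -c "
from kin import *
from h import *
todo([417.3,181.3,86],40,1.5);st()
p=camera('top');s=camera('scene')
for r in silhouettes('cassette_a',p)[:4]: print(r['conf'],r['bbox'],rect(p,r['region'],.11))
save(p,'b1.png',(180,110,290,290),3)
im=np.hstack([cv2.resize(p['image'][150:280,140:280],None,fx=2.6,fy=2.6),cv2.resize(s['image'][70:200,160:330],None,fx=2.6,fy=2.6)])[:, :800]
cv2.imwrite('pics/b1.png',im[:,:,::-1])
"
```

```text
d [  3.6   1.3 -20.9] |d| 21.2 rot [ 0.53 -0.49  0.05] |rot| 0.7
 ik 0.0 [-0.03  0.33 -0.52  0.78  0.7 ] 86.0
t 14.98 p [413.7 180.  106.9] z [-0.023  0.635 -0.772] y [ 1.     0.025 -0.009] w 42.6 q [-0.03  0.29 -0.49  0.84  0.69  1.5 ] F [-0.5  0.  -0.7]
0.95 [318.6, 183.3, 356.3, 205.8] (array([ 551.6, -127. ]), 87.8, 47.7, 81.6)
0.62 [321.9, 145.3, 358.9, 168.2] (array([ 652.3, -136.4]), 86.3, 45.8, 83.4)
0.58 [192.2, 241.0, 222.8, 258.7] (array([415.1, 184.8]), 65.4, 46.4, -87.7)
```

View pics/b1.png

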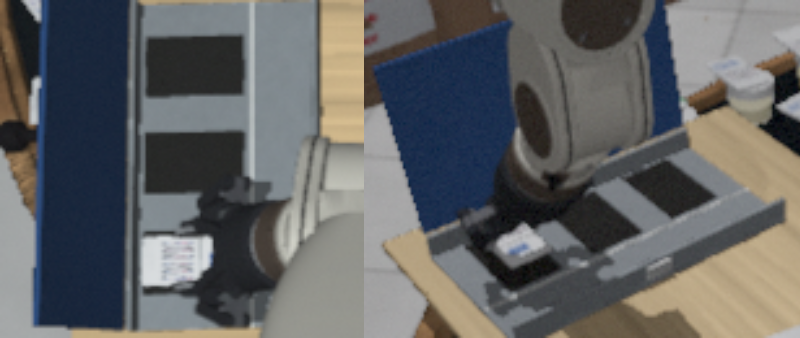

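The cassette is printed face up over the near bay, at left crop (177,260). I'll correct the offset, lower it and release.

>>> drive_tool(increments=[[[3.6,1.3,-8],[0.5,-0.5,0],0.3],[[0,0,-6],[0,0,0],0.3],[[0,0,-4],[0,0,0],0.3],[[0,0,0],[0,0,0],0.3],[[0,0,0],[0,0,0],0.3]])

```text
clock: 15.55
eef_pos: [0.421, 0.1813, 0.0936]
tool_rot: [0.655, 0.674, 0.242, -0.241]
ft_force: [-0.9, -0.1, 0.1]
grip_width: 0.0431
grasp_force: 60.9
```

```bash
python3 -c "
from kin import *
from h import *
todo([417.3,181.3,86],40,1.5)
p=camera('top')
for r in silhouettes('cassette_a',p)[:4]: print(r['conf'],r['bbox'],rect(p,r['region'],.09))
"
```

```text
d [-3.7  0.  -7.6] |d| 8.5 rot [-0.02  0.59  0.09] |rot| 0.6
 ik 0.0 [-0.03  0.33 -0.52  0.78  0.7 ] 86.0
0.88 [317.4, 182.5, 355.3, 207.6] (array([ 555.3, -127.9]), 88.8, 47.0, 81.6)
0.79 [318.5, 145.2, 358.0, 166.0] (array([ 656.7, -136.6]), 88.5, 45.9, 80.5)
0.67 [194.1, 240.0, 217.5, 255.2] (array([421.3, 185.6]), 64.2, 47.0, -88.3)
0.66 [423.2, 182.1, 439.8, 200.4] (array([ 561.3, -368.9]), 44.6, 17.8, -46.0)
```

>>> drive_tool(increments=[[[-1.5,0,-3],[0,0.3,0],0.3],[[-1.5,0,-3],[0,0,0],0.3],[[0,0,0],[0,0,0],0.3],[[0,0,0],[0,0,0],0.3]])

```text
clock: 15.98
eef_pos: [0.4176, 0.1813, 0.0871]
tool_rot: [0.656, 0.673, 0.24, -0.243]
ft_force: [-0.8, -0.9, -0.1]
grip_width: 0.0429
grasp_force: 60.9
```

```bash
python3 -c "
from kin import *
todo([417.3,181.3,86],40,1.5);print(get_obs()['ft_force'])
"
```

```text
d [-0.3 -0.  -1.1] |d| 1.2 rot [-0.02  0.25  0.08] |rot| 0.3
 ik 0.0 [-0.03  0.33 -0.52  0.78  0.7 ] 86.0
[-0.77281694 -0.92379213 -0.09966463]
```

>>> drive_tool(increments=[[[0,0,-1],[0,0,0],0.3],[[0,0,0],[0,0,0],0.45],[[0,0,0],[0,0,0],0.65],[[0,0,0],[0,0,0],0.75],[[0,0,0],[0,0,0],0.75],[[0,-13,15],[0,0,0],0.75],[[0,-19,23],[0,0,0],0.75],[[0,-19,23],[0,0,0],0.75]])

```text
clock: 16.65
eef_pos: [0.417, 0.1302, 0.1478]
tool_rot: [0.655, 0.673, 0.24, -0.244]
ft_force: [1.1, 0.5, -0.3]
grip_width: 0.064
grasp_force: 0.0
```

>>> drive_tool(increments=[[[8,-33,15],[-6.5,0,0],0.75],[[8,-33,15],[-6.5,0,0],0.75],[[8,-33,0],[-6.5,0,0],0.75],[[8,-33,0],[-6.5,0,0],0.75],[[0,0,0],[0,0,0],0.75]])

```text
clock: 17.07
eef_pos: [0.4533, -0.0037, 0.1798]
tool_rot: [0.694, 0.71, 0.084, -0.085]
ft_force: [0.1, 0.5, -0.2]
grip_width: 0.0641
grasp_force: 0.0
```

```bash
python3 -c "
from kin import *
from h import *
p=camera('top');st()
for r in silhouettes('cassette_a',p)[:5]: print(round(r['conf'],2),r['bbox'],rect(p,r['region'],.086 if r['bbox'][0]<250 else .081))
"
```

```text
t 17.12 p [451.5  -1.8 178.6] z [-0.009  0.242 -0.97 ] y [ 1.     0.024 -0.003] w 64.0 q [-0.16  0.21 -0.2   1.21  0.24  1.38] F [ 0.5  0.8 -0.2]
0.65 [320.2, 144.9, 358.6, 167.4] (array([ 660.2, -137.9]), 89.2, 47.7, 82.6)
0.6 [343.6, 186.4, 357.8, 206.7] (array([ 551.5, -166.6]), 44.8, 11.4, -9.4)
0.55 [196.0, 239.1, 231.6, 258.9] (array([419.6, 173.8]), 89.1, 47.1, -88.0)
```

First cassette is placed, within about 2 mm of the bay centre. Now the second.

```bash
python3 -c "
from kin import *
todo([555.4,-140,130],-50,-10)
todo([555.4,-140,83],-50,-10)
todo([657,-148.5,83],-50,-7.5)
"
```

```text
d [ 105.3 -138.9  -47.6] |d| 180.7 rot [-64.07   4.52 -10.  ] |rot| 65.0
 ik 0.0 [ 0.15  0.67  0.09  1.35 -0.81] 117.0
d [ 105.3 -138.9  -94.6] |d| 198.4 rot [-64.07   4.52 -10.  ] |rot| 65.0
 ik 0.0 [ 0.15  0.72  0.05  1.26 -0.81] 117.0
d [ 206.9 -147.4  -94.6] |d| 271.1 rot [-64.12   3.12  -7.77] |rot| 64.7
 ik 0.0 [ 0.12  0.85  0.34  1.34 -0.84] 112.0
```

>>> drive_tool(increments=[[[10.5,-13.9,0],[-6.4,0.45,-1],0.8],[[10.5,-13.9,0],[-6.4,0.45,-1],0.8],[[10.5,-13.9,0],[-6.4,0.45,-1],0.8],[[10.5,-13.9,0],[-6.4,0.45,-1],0.8],[[10.5,-13.9,0],[-6.4,0.45,-1],0.8],[[10.5,-13.9,0],[-6.4,0.45,-1],0.8],[[10.5,-13.9,-10],[-6.4,0.45,-1],0.8],[[10.5,-13.9,-10],[-6.4,0.45,-1],0.8]])

```text
clock: 17.83
eef_pos: [0.5343, -0.1123, 0.1572]
tool_rot: [0.712, 0.624, -0.248, 0.204]
ft_force: [0.3, -0.5, -0.5]
grip_width: 0.0685
grasp_force: 0.0
```

>>> drive_tool(increments=[[[10.5,-13.9,-10],[-6.4,0.45,-1],0.8],[[10.5,-13.9,-10],[-6.4,0.45,-1],0.8],[[0,0,0],[0,0,0],0.8],[[0,0,0],[0,0,0],0.8]])

```text
clock: 18.17
eef_pos: [0.5524, -0.1399, 0.1319]
tool_rot: [0.692, 0.585, -0.328, 0.268]
ft_force: [0.1, 0.2, 0.7]
grip_width: 0.0685
grasp_force: 0.0
```

```bash
python3 -c "
from kin import *
from h import *
p=camera('top');s=camera('scene')
for r in silhouettes('cassette_a',p)[:4]: print('t',round(r['conf'],2),r['bbox'],rect(p,r['region'],.081))
for r in silhouettes('cassette_a',s)[:4]: print('s',round(r['conf'],2),r['bbox'],rect(s,r['region'],.081))
todo([555.4,-140,83],-50,-10);st()
"
```

```text
t 0.97 [321.1, 145.9, 358.3, 166.4] (array([ 659.5, -138.2]), 89.7, 49.5, 83.6)
t 0.92 [321.1, 184.0, 355.7, 207.5] (array([ 556.5, -132. ]), 81.7, 45.2, 79.0)
s 0.93 [312.6, 193.3, 350.8, 222.4] (array([ 558.4, -127.5]), 93.3, 49.8, 80.6)
s 0.89 [351.1, 179.6, 380.3, 205.2] (array([ 659.7, -137.2]), 96.6, 50.9, 80.2)
s 0.59 [207.0, 155.8, 234.0, 180.0] (array([422.2, 178.9]), 92.7, 47.6, 89.8)
s 0.23 [166.5, 57.1, 283.9, 161.5] (array([607.3, 459.2]), 494.1, 374.9, 1.3)
d [ -0.    0.7 -57.5] |d| 57.5 rot [-0.08  0.3   0.04] |rot| 0.3
 ik 0.0 [ 0.15  0.72  0.05  1.26 -0.81] 117.0
t 18.37 p [ 555.4 -140.7  140.5] z [-0.13  -0.753 -0.644] y [ 0.985 -0.174  0.005] w 68.3 q [ 0.15  0.66  0.1   1.37 -0.81  2.05] F [ 0.1 -0.4  0.8]
```

>>> drive_tool(increments=[[[0,0.7,-25],[0,0,0],0.8],[[0,0,-18],[0,0,0],0.8],[[0,0,-8],[0,0,0],0.8],[[0,0,-4],[0,0,0],0.8],[[0,0,0],[0,0,0],0.8],[[0,0,0],[0,0,0],0.8],[[0,0,0],[0,0,0],0.8]])

```text
clock: 18.95
eef_pos: [0.5558, -0.14, 0.084]
tool_rot: [0.695, 0.582, -0.323, 0.273]
ft_force: [-0.1, -0.2, 0.7]
grip_width: 0.0682
grasp_force: 0.0
```

```bash
python3 -c "
from kin import *
todo([555.4,-140,83],-50,-10);print(get_obs()['ft_force'])
"
```

```text
d [-0.4 -0.  -1. ] |d| 1.1 rot [0.03 0.15 0.02] |rot| 0.2
 ik 0.0 [ 0.15  0.72  0.05  1.26 -0.81] 117.0
[-0.08649094 -0.23890699  0.68838575]
```

>>> drive_tool(increments=[[[0,0,-1.5],[0,0,0],0.7],[[0,0,0],[0,0,0],0.5],[[0,0,0],[0,0,0],0.3],[[0,0,0],[0,0,0],0.3],[[0,0,0],[0,0,0],0.3],[[0,0,0],[0,0,0],0.3]])

```text
clock: 19.45
eef_pos: [0.5555, -0.1398, 0.0817]
tool_rot: [0.694, 0.582, -0.324, 0.272]
ft_force: [-0.4, 3.4, 5.6]
grip_width: 0.044
grasp_force: 60.2
```

>>> drive_tool(increments=[[[0,0,10],[0,0,0],0.3],[[0,0,25],[0,0,0],0.3],[[0,0,40],[0,0,0],0.3],[[0,0,40],[0,0,0],0.3],[[0,0,20],[0,0,0],0.3]])

```text
clock: 19.87
eef_pos: [0.5561, -0.1402, 0.2208]
tool_rot: [0.695, 0.582, -0.322, 0.273]
ft_force: [1.4, 0.6, 0.4]
grip_width: 0.0437
grasp_force: 60.8
```

```bash
python3 -c "
from kin import *
from h import *
s=camera('scene')
for r in silhouettes('cassette_a',s)[:4]: print('s',round(r['conf'],2),r['bbox'])
st()
todo([427,-361,190],40,16.5)
todo([427,-361,190],-40,16.5)
"
```

```text
s 0.84 [347.4, 177.9, 382.3, 205.4]
s 0.73 [204.7, 157.4, 234.8, 180.1]
s 0.64 [322.7, 146.1, 352.8, 174.0]
t 19.97 p [ 557.  -140.   220.8] z [-0.128 -0.754 -0.644] y [ 0.985 -0.174  0.009] w 43.4 q [ 0.15  0.58  0.2   1.54 -0.81  2.05] F [ 0.6 -0.1 -0.9]
d [-130.  -221.   -30.8] |d| 258.2 rot [90.43  5.51 21.2 ] |rot| 93.0
 ik 0.0 [-0.85  0.95  0.87  2.14  0.27] 20.0
d [-130.  -221.   -30.8] |d| 258.2 rot [ 9.96  1.06 26.5 ] |rot| 28.3
 ik 0.0 [-0.44  0.07 -0.56  0.43 -0.5 ] 41.0
```

>>> drive_tool(increments=[[[-16.2,-27.6,0],[6.46,0.39,1.51],0.3],[[-16.2,-27.6,0],[6.46,0.39,1.51],0.3],[[-16.2,-27.6,0],[6.46,0.39,1.51],0.3],[[-16.2,-27.6,0],[6.46,0.39,1.51],0.3],[[-16.2,-27.6,0],[6.46,0.39,1.51],0.3],[[-16.2,-27.6,-5],[6.46,0.39,1.51],0.3],[[-16.2,-27.6,-5],[6.46,0.39,1.51],0.3],[[-16.2,-27.6,-5],[6.46,0.39,1.51],0.3]])

```text
clock: 20.63
eef_pos: [0.4247, -0.361, 0.2016]
tool_rot: [0.671, 0.74, -0.026, -0.041]
ft_force: [0.8, 0.0, 0.2]
grip_width: 0.0439
grasp_force: 60.9
```

>>> drive_tool(increments=[[[0,0,-6],[6.46,0.39,1.51],0.3],[[0,0,-6],[6.46,0.39,1.51],0.3],[[0,0,-6],[6.46,0.39,1.51],0.3],[[0,0,-6],[6.46,0.39,1.51],0.3],[[0,0,-6],[6.46,0.39,1.51],0.3],[[0,0,0],[6.46,0.39,1.51],0.3],[[0,0,0],[0,0,0],0.3],[[0,0,0],[0,0,0],0.3]])

```text
clock: 21.3
eef_pos: [0.4248, -0.3602, 0.1636]
tool_rot: [0.561, 0.753, 0.203, -0.278]
ft_force: [0.0, 0.6, -1.2]
grip_width: 0.0434
grasp_force: 61.2
```

```bash
python3 -c "
from kin import *
from h import *
st()
todo([427,-361.3,175],40,16.5)
"
```

```text
t 21.3 p [ 424.8 -360.2  163.6] z [-0.191  0.617 -0.763] y [ 0.957  0.289 -0.007] w 43.4 q [-0.85  0.96  0.81  2.08  0.27  0.34] F [ 0.   0.6 -1.2]
d [ 2.2 -1.1 11.4] |d| 11.7 rot [-0.11 -0.43 -0.28] |rot| 0.5
 ik 0.0 [-0.85  0.95  0.84  2.11  0.27] 20.0
```

>>> drive_tool(increments=[[[2.2,-1.1,0],[0,0,0],0.3],[[0,0,0],[0,0,0],0.3],[[0,0,-7],[0,0,0],0.3],[[0,0,-7],[0,0,0],0.3],[[0,0,-7],[0,0,0],0.3],[[0,0,0],[0,0,0],0.3],[[0,0,0],[0,0,0],0.3],[[0,0,0],[0,0,0],0.3]])

```text
clock: 21.97
eef_pos: [0.428, -0.3609, 0.1503]
tool_rot: [0.56, 0.756, 0.202, -0.273]
ft_force: [-0.9, -0.6, -0.4]
grip_width: 0.0437
grasp_force: 61.2
```

```bash
python3 -c "
from kin import *
from h import *
todo([427,-361.3,121],40,16.5);st()
"
```

```text
d [ -1.   -0.4 -29.3] |d| 29.3 rot [ 0.32  0.03 -0.41] |rot| 0.5
 ik 0.0 [-0.85  0.98  0.75  1.99  0.27] 20.0
t 21.97 p [ 428.  -360.9  150.3] z [-0.187  0.611 -0.77 ] y [ 0.957  0.291 -0.001] w 43.7 q [-0.85  0.96  0.79  2.05  0.27  0.34] F [-0.9 -0.6 -0.4]
```

>>> drive_tool(increments=[[[-1,0,-7],[0,0,0],0.3],[[0,0,-7],[0,0,0],0.3],[[0,0,-7],[0,0,0],0.3],[[0,0,-4],[0,0,0],0.3],[[0,0,0],[0,0,0],0.3],[[0,0,0],[0,0,0],0.3],[[0,0,0],[0,0,0],0.3]])

```text
clock: 22.55
eef_pos: [0.4271, -0.3611, 0.1248]
tool_rot: [0.56, 0.755, 0.202, -0.273]
ft_force: [-0.3, 0.6, -0.2]
grip_width: 0.0434
grasp_force: 61.2
```

```bash
python3 -c "
from kin import *
from h import *
todo([427,-361.3,121],40,16.5);st()
s=camera('scene')
for r in silhouettes('cassette_a',s)[:4]: print('s',round(r['conf'],2),r['bbox'])
"
```

```text
d [-0.1 -0.2 -3.8] |d| 3.8 rot [ 0.3   0.02 -0.4 ] |rot| 0.5
 ik 0.0 [-0.85  0.98  0.75  1.99  0.27] 20.0
t 22.55 p [ 427.1 -361.1  124.8] z [-0.187  0.611 -0.769] y [ 0.957  0.291 -0.001] w 43.4 q [-0.85  0.97  0.75  1.99  0.27  0.34] F [-0.3  0.6 -0.2]
```

>>> drive_tool(increments=[[[0,0,-4],[0,0,0],0.3],[[0,0,0],[0,0,0],0.3],[[0,0,0],[0,0,0],0.5],[[0,0,0],[0,0,0],0.75],[[0,0,0],[0,0,0],0.75],[[0,0,0],[0,0,0],0.75],[[3.6,-12.4,15.3],[0,0,0],0.75],[[3.6,-12.4,15.3],[0,0,0],0.75]])

```text
clock: 23.32
eef_pos: [0.4337, -0.3849, 0.1515]
tool_rot: [0.56, 0.755, 0.202, -0.275]
ft_force: [0.6, 0.2, 1.0]
grip_width: 0.0641
grasp_force: 0.0
```

>>> drive_tool(increments=[[[3.6,-12.4,15.3],[0,0,0],0.75],[[3.6,-12.4,15.3],[0,0,0],0.75],[[0,0,20],[-4,-1.1,0],0.75],[[0,0,20],[-6.5,-1.83,0],0.75],[[0,0,20],[-6.5,-1.83,0],0.75],[[0,0,20],[-6.5,-1.83,0],0.75],[[-1,7,0],[-6.5,-1.83,0],0.75],[[-1,7,0],[-6.5,-1.83,0],0.75]])

```text
clock: 23.98
eef_pos: [0.4281, -0.381, 0.253]
tool_rot: [0.598, 0.801, -0.0, 0.001]
ft_force: [0.0, 0.3, 0.4]
grip_width: 0.064
grasp_force: 0.0
```

```bash
python3 -c "
from kin import *
from h import *
st()
s=camera('scene');t=camera('top')
for r in silhouettes('cassette_a',s)[:4]: print('s',round(r['conf'],2),r['bbox'])
for r in silhouettes('cassette_a',t)[:4]: print('t',round(r['conf'],2),r['bbox'])
todo([413,-313.5,235],-50,16.5)
"
```

```text
t 23.98 p [ 428.1 -381.   253. ] z [ 0.002 -0.002 -1.   ] y [0.959 0.284 0.001] w 64.0 q [-0.73  0.38  0.25  1.44 -0.    0.56] F [0.  0.3 0.4]
s 0.86 [205.1, 158.0, 236.0, 176.4]
s 0.68 [389.5, 216.1, 400.9, 252.9]
s 0.55 [341.8, 258.8, 361.1, 303.5]
t 0.81 [198.0, 237.8, 233.6, 256.9]
t 0.79 [321.2, 147.5, 356.7, 168.9]
t 0.73 [138.8, 128.4, 265.2, 277.1]
t 0.62 [425.7, 233.1, 441.9, 255.3]
d [-13.5  64.8 -15.7] |d| 68.0 rot [-48.38 -14.57  -0.08] |rot| 50.5
 ik 0.0 [-0.26 -0.05 -0.66  0.41 -0.71] 47.0
```

>>> drive_tool(increments=[[[-2,9.3,0],[-6.9,-2.08,0],0.75],[[-2,9.3,0],[-6.9,-2.08,0],0.75],[[-2,9.3,0],[-6.9,-2.08,0],0.75],[[-2,9.3,0],[-6.9,-2.08,0],0.75],[[-2,9.3,0],[-6.9,-2.08,0],0.75],[[-2,9.3,0],[-6.9,-2.08,0],0.75],[[-2,9.3,-12],[-6.9,-2.08,0],0.75],[[0,0,-25],[0,0,0],0.75]])

```text
clock: 24.85
eef_pos: [0.4129, -0.3124, 0.2108]
tool_rot: [0.541, 0.729, -0.251, 0.337]
ft_force: [0.2, 0.3, -1.7]
grip_width: 0.0642
grasp_force: 0.0
```

>>> drive_tool(increments=[[[0,0,-25],[0,0,0],0.75],[[0,0,-25],[0,0,0],0.75],[[0,0,0],[0,0,0],0.75],[[0,0,0],[0,0,0],0.75],[[0,0,0],[0,0,0],0.75]])

```text
clock: 25.27
eef_pos: [0.4156, -0.3164, 0.164]
tool_rot: [0.544, 0.727, -0.251, 0.337]
ft_force: [-0.1, -0.7, 1.1]
grip_width: 0.0642
grasp_force: 0.0
```

```bash
python3 -c "
from kin import *
from h import *
st()
s=camera('scene');t=camera('top')
for r in silhouettes('cassette_a',s)[:4]: 
  if r['bbox'][3]>240: print('s',round(r['conf'],2),r['bbox'])
for r in silhouettes('cassette_a',t)[:4]: 
  if r['bbox'][2]>400: print('t',round(r['conf'],2),r['bbox'])
todo([426,-357.5,120],-50,16.5)
"
```

```text
t 25.27 p [ 415.6 -316.4  164. ] z [ 0.217 -0.731 -0.647] y [0.959 0.283 0.002] w 64.2 q [-0.26  0.08 -0.75  0.18 -0.71  0.81] F [-0.1 -0.7  1.1]
s 0.83 [344.0, 259.4, 362.6, 302.7]
t 0.58 [425.1, 232.6, 441.5, 252.6]
d [ 10.8 -41.4 -44.4] |d| 61.7 rot [-0.33  0.1   0.03] |rot| 0.3
 ik 0.0 [-0.36  0.21 -0.81 -0.07 -0.66] 40.0
```

>>> drive_tool(increments=[[[2,-7,-9],[0,0,0],0.75],[[2.3,-9,-9.4],[0,0,0],0.75],[[2.3,-9,-9],[0,0,0],0.75],[[2.2,-8.4,-9],[0,0,0],0.75],[[2,-8,-8],[0,0,0],0.75],[[0,0,0],[0,0,0],0.75],[[0,0,0],[0,0,0],0.75],[[0,0,0],[0,0,0],0.75]])

```text
clock: 26.13
eef_pos: [0.4251, -0.3568, 0.1189]
tool_rot: [0.543, 0.727, -0.251, 0.337]
ft_force: [-0.2, -0.3, -0.2]
grip_width: 0.0641
grasp_force: 0.0
```

```bash
python3 -c "
from kin import *
from h import *
todo([426,-357.5,120],-50,16.5)
"
```

```text
d [ 0.9 -0.7  1.1] |d| 1.5 rot [-0.36 -0.03 -0.  ] |rot| 0.4
 ik 0.0 [-0.36  0.21 -0.81 -0.07 -0.66] 40.0
```

>>> drive_tool(increments=[[[0.5,0,0],[0,0,0],0.5],[[0,0,0],[0,0,0],0.3],[[0,0,0],[0,0,0],0.3],[[0,0,0],[0,0,0],0.3],[[0,0,0],[0,0,0],0.3],[[0,0,0],[0,0,0],0.3]])

```text
clock: 26.63
eef_pos: [0.4263, -0.3568, 0.1195]
tool_rot: [0.543, 0.727, -0.251, 0.338]
ft_force: [-2.8, 2.6, 6.2]
grip_width: 0.0427
grasp_force: 59.9
```

>>> drive_tool(increments=[[[0,0,10],[0,0,0],0.3],[[0,0,20],[0,0,0],0.3],[[0,0,25],[0,0,0],0.3],[[0,0,25],[0,0,0],0.3],[[0,0,25],[0,0,0],0.3],[[0,0,0],[0,0,0],0.3]])

```text
clock: 27.13
eef_pos: [0.4282, -0.3578, 0.2296]
tool_rot: [0.544, 0.725, -0.25, 0.341]
ft_force: [0.4, -0.6, 1.2]
grip_width: 0.0424
grasp_force: 60.7
```

```bash
python3 -c "
from kin import *
from h import *
st()
s=camera('scene')
for r in silhouettes('cassette_a',s)[:4]: print('s',round(r['conf'],2),r['bbox'])
todo([513.1,187.2,160],40,1.5)
"
```

```text
t 27.13 p [ 428.2 -357.8  229.6] z [ 0.223 -0.733 -0.643] y [0.959 0.284 0.009] w 42.4 q [-0.36  0.01 -0.63  0.3  -0.65  0.71] F [ 0.4 -0.6  1.2]
s 0.79 [344.7, 216.5, 365.0, 265.7]
s 0.73 [204.7, 158.7, 235.6, 177.4]
s 0.58 [349.3, 177.8, 382.9, 205.8]
d [ 87.2 543.9 -64.4] |d| 554.6 rot [ 88.76  14.22 -11.7 ] |rot| 90.6
 ik 0.0 [-0.01  0.38 -0.18  1.04  0.7 ] 87.0
```

>>> drive_tool(increments=[[[5.4,34,0],[5.55,0.89,-0.73],0.3],[[5.4,34,0],[5.55,0.89,-0.73],0.3],[[5.4,34,0],[5.55,0.89,-0.73],0.3],[[5.4,34,0],[5.55,0.89,-0.73],0.3],[[5.4,34,0],[5.55,0.89,-0.73],0.3],[[5.4,34,0],[5.55,0.89,-0.73],0.3],[[5.4,34,0],[5.55,0.89,-0.73],0.3],[[5.4,34,0],[5.55,0.89,-0.73],0.3]])

```text
clock: 27.9
eef_pos: [0.468, -0.0859, 0.2216]
tool_rot: [0.649, 0.76, -0.008, 0.049]
ft_force: [1.0, -0.0, -1.2]
grip_width: 0.0422
grasp_force: 61.1
```

>>> drive_tool(increments=[[[5.4,34,0],[5.55,0.89,-0.73],0.3],[[5.4,34,0],[5.55,0.89,-0.73],0.3],[[5.4,34,0],[5.55,0.89,-0.73],0.3],[[5.4,34,0],[5.55,0.89,-0.73],0.3],[[5.4,34,-10],[5.55,0.89,-0.73],0.3],[[5.4,34,-10],[5.55,0.89,-0.73],0.3],[[5.4,34,-20],[5.55,0.89,-0.73],0.3],[[5.4,34,-20],[5.55,0.89,-0.73],0.3]])

```text
clock: 28.57
eef_pos: [0.5117, 0.1853, 0.1615]
tool_rot: [0.655, 0.674, 0.238, -0.245]
ft_force: [2.4, 0.3, -0.5]
grip_width: 0.0428
grasp_force: 61.0
```

>>> drive_tool(increments=[[[0,0,-20],[0,0,0],0.3],[[0,0,-20],[0,0,0],0.3],[[0,0,-10],[0,0,0],0.3],[[0,0,0],[0,0,0],0.3],[[0,0,0],[0,0,0],0.3],[[0,0,0],[0,0,0],0.3]])

```text
clock: 29.07
eef_pos: [0.5123, 0.184, 0.1137]
tool_rot: [0.655, 0.675, 0.237, -0.242]
ft_force: [-0.1, 0.1, -0.2]
grip_width: 0.0431
grasp_force: 60.8
```

```bash
python3 -c "
from kin import *
from h import *
todo([513.1,187.2,86],40,1.5);st()
t=camera('top')
for r in silhouettes('cassette_a',t)[:4]: print('t',round(r['conf'],2),r['bbox'],rect(t,r['region'],.1))
"
```

```text
d [  0.8   3.2 -27.7] |d| 27.9 rot [ 0.36  0.15 -0.19] |rot| 0.4
 ik 0.0 [-0.01  0.47 -0.27  0.86  0.7 ] 87.0
t 29.07 p [512.3 184.  113.7] z [-0.017  0.638 -0.77 ] y [1.    0.029 0.002] w 43.1 q [-0.02  0.44 -0.23  0.93  0.69  1.51] F [-0.1  0.1 -0.2]
t 0.68 [195.9, 202.2, 221.3, 218.6] (array([515. , 189.8]), 60.2, 45.3, 89.9)
t 0.64 [317.9, 147.8, 358.0, 165.0] (array([ 654.4, -136.8]), 87.5, 47.3, 83.4)
t 0.5 [140.9, 129.7, 191.4, 277.6] (array([538.7, 297.3]), 373.1, 123.1, 1.0)
```

>>> drive_tool(increments=[[[0.4,1.6,-10],[0.3,0,0],0.3],[[0.4,1.6,-9],[0,0,0],0.3],[[0,0,-6],[0,0,0],0.3],[[0,0,-1],[0,0,0],0.3],[[0,0,0],[0,0,0],0.3],[[0,0,0],[0,0,0],0.3],[[0,0,0],[0,0,0],0.3]])

```text
clock: 29.75
eef_pos: [0.5126, 0.1872, 0.0871]
tool_rot: [0.654, 0.675, 0.238, -0.244]
ft_force: [-0.3, 0.9, -0.5]
grip_width: 0.0422
grasp_force: 60.8
```

```bash
python3 -c "
from kin import *
from h import *
todo([513.1,187.2,86],40,1.5);print(get_obs()['ft_force'])
t=camera('top')
for r in silhouettes('cassette_a',t)[:4]: print('t',round(r['conf'],2),r['bbox'],rect(t,r['region'],.088))
"
```

```text
d [ 0.5 -0.  -1.1] |d| 1.2 rot [ 0.09  0.1  -0.21] |rot| 0.2
 ik 0.0 [-0.01  0.47 -0.27  0.86  0.7 ] 87.0
[-0.25927273  0.92957823 -0.48771639]
t 0.88 [320.5, 143.7, 357.2, 168.0] (array([ 658.8, -137. ]), 92.0, 49.4, 80.2)
t 0.73 [198.3, 202.9, 221.8, 220.8] (array([513.9, 189. ]), 60.5, 44.3, -87.2)
t 0.66 [194.6, 239.4, 232.6, 256.0] (array([419.5, 173.5]), 89.0, 46.9, -88.2)
```

>>> drive_tool(increments=[[[0,1,-1],[0,0,0],0.3],[[0,0,0],[0,0,0],0.45],[[0,0,0],[0,0,0],0.65],[[0,0,0],[0,0,0],0.75],[[0,0,0],[0,0,0],0.75],[[0,-13,15],[0,0,0],0.75],[[0,-19,23],[0,0,0],0.75],[[0,-19,23],[0,0,0],0.75]])

```text
clock: 30.52
eef_pos: [0.5112, 0.1373, 0.1467]
tool_rot: [0.654, 0.675, 0.237, -0.246]
ft_force: [0.8, -0.5, -0.1]
grip_width: 0.0637
grasp_force: 0.0
```

>>> drive_tool(increments=[[[8,-33,15],[-6.5,0,0],0.8],[[8,-33,15],[-6.5,0,0],0.8],[[8,-33,0],[-6.5,0,0],0.8],[[8,-33,0],[-6.5,0,0],0.8],[[0,0,0],[0,0,0],0.8],[[0,0,0],[0,0,0],0.8]])

```text
clock: 31.02
eef_pos: [0.5448, 0.0056, 0.1773]
tool_rot: [0.693, 0.711, 0.081, -0.091]
ft_force: [-0.4, 0.2, -0.4]
grip_width: 0.0688
grasp_force: 0.0
```

```bash
python3 -c "
from kin import *
from h import *
t=camera('top')
for r in silhouettes('cassette_a',t)[:5]: print('t',round(r['conf'],2),r['bbox'],rect(t,r['region'],.086 if r['bbox'][0]<250 else .081))
todo([657,-149,140],-50,-7.5)
"
```

```text
t 0.79 [336.9, 149.2, 356.9, 168.3] (array([ 656.5, -159.4]), 45.3, 39.1, -8.5)
t 0.74 [195.9, 238.7, 232.1, 258.4] (array([419.5, 172.5]), 86.6, 46.7, -87.7)
t 0.55 [141.1, 130.0, 264.9, 276.3] (array([523.3, 208.6]), 366.7, 309.6, -9.9)
d [ 113.5 -155.   -36. ] |d| 195.5 rot [-64.04   2.59  -7.67] |rot| 64.6
 ik 0.0 [ 0.12  0.8   0.39  1.45 -0.84] 112.0
```

>>> drive_tool(increments=[[[11.4,-15.5,0],[-6.4,0.26,-0.77],0.8],[[11.4,-15.5,0],[-6.4,0.26,-0.77],0.8],[[11.4,-15.5,0],[-6.4,0.26,-0.77],0.8],[[11.4,-15.5,0],[-6.4,0.26,-0.77],0.8],[[11.4,-15.5,0],[-6.4,0.26,-0.77],0.8],[[11.4,-15.5,0],[-6.4,0.26,-0.77],0.8],[[11.4,-15.5,-10],[-6.4,0.26,-0.77],0.8],[[11.4,-15.5,-10],[-6.4,0.26,-0.77],0.8]])

```text
clock: 31.78
eef_pos: [0.6364, -0.1183, 0.1572]
tool_rot: [0.701, 0.637, -0.243, 0.211]
ft_force: [-0.4, -0.5, -0.5]
grip_width: 0.0684
grasp_force: 0.0
```

>>> drive_tool(increments=[[[11.4,-15.5,-10],[-6.4,0.26,-0.77],0.8],[[11.4,-15.5,-10],[-6.4,0.26,-0.77],0.8],[[0,0,0],[0,0,0],0.8],[[0,0,0],[0,0,0],0.8],[[0,0,0],[0,0,0],0.8],[[0,0,0],[0,0,0],0.8]])

```text
clock: 32.28
eef_pos: [0.659, -0.1498, 0.1403]
tool_rot: [0.682, 0.597, -0.315, 0.281]
ft_force: [0.5, -0.1, 0.9]
grip_width: 0.0686
grasp_force: 0.0
```

```bash
python3 -c "
from kin import *
from h import *
t=camera('top');s=camera('scene')
for r in silhouettes('cassette_a',t)[:5]: print('t',round(r['conf'],2),r['bbox'],rect(t,r['region'],.086 if r['bbox'][0]<250 else .081))
for r in silhouettes('cassette_a',s)[:5]: print('s',round(r['conf'],2),r['bbox'],rect(s,r['region'],.086 if r['bbox'][0]<250 else .081))
todo([657.6,-148,83],-50,-7.4)
"
```

```text
t 0.96 [326.7, 145.6, 360.9, 166.7] (array([ 659.4, -142.4]), 79.3, 48.0, 82.6)
s 0.81 [207.3, 156.4, 236.3, 178.8] (array([419.8, 173.4]), 95.5, 47.0, 89.8)
s 0.74 [350.9, 180.2, 384.1, 208.0] (array([ 659.3, -136.6]), 92.0, 47.4, 82.1)
s 0.66 [233.0, 141.8, 269.4, 164.7] (array([513.3, 177.9]), 97.6, 50.6, 89.6)
d [ -1.4   1.9 -57.5] |d| 57.5 rot [0.01 0.39 0.05] |rot| 0.4
 ik 0.0 [ 0.12  0.85  0.34  1.34 -0.84] 111.0
```

Second cassette is at (513,178), on its bay centre. Picking the third.

>>> drive_tool(increments=[[[-1.4,1.9,-25],[0,0.3,0],0.8],[[0,0,-18],[0,0,0],0.8],[[0,0,-8],[0,0,0],0.8],[[0,0,-4.5],[0,0,0],0.8],[[0,0,0],[0,0,0],0.8],[[0,0,0],[0,0,0],0.8],[[0,0,0],[0,0,0],0.8]])

```text
clock: 33.07
eef_pos: [0.6578, -0.1479, 0.0829]
tool_rot: [0.681, 0.598, -0.319, 0.279]
ft_force: [-0.4, 0.6, -0.1]
grip_width: 0.068
grasp_force: 0.0
```

```bash
python3 -c "
from kin import *
todo([657.6,-148,82],-50,-7.4);print(get_obs()['ft_force'])
"
```

```text
d [-0.2 -0.1 -0.9] |d| 0.9 rot [ 0.08 -0.09  0.02] |rot| 0.1
 ik 0.0 [ 0.12  0.85  0.34  1.34 -0.84] 111.0
[-0.35361213  0.5697966  -0.11795751]
```

>>> drive_tool(increments=[[[0,0,-0.8],[0,0,0],0.7],[[0,0,0],[0,0,0],0.5],[[0,0,0],[0,0,0],0.3],[[0,0,0],[0,0,0],0.3],[[0,0,0],[0,0,0],0.3],[[0,0,0],[0,0,0],0.3]])

```text
clock: 33.57
eef_pos: [0.6577, -0.1477, 0.0817]
tool_rot: [0.68, 0.598, -0.319, 0.279]
ft_force: [0.2, 2.3, 5.6]
grip_width: 0.0435
grasp_force: 60.5
```

>>> drive_tool(increments=[[[0,0,10],[0,0,0],0.3],[[0,0,25],[0,0,0],0.3],[[0,0,40],[0,0,0],0.3],[[0,0,40],[0,0,0],0.3],[[-10,-6,35],[0,0,0],0.3],[[-28,-18,0],[0,0,0],0.3],[[-28,-18,0],[0,0,0],0.3],[[-28,-18,0],[0,0,0],0.3]])

```text
clock: 34.23
eef_pos: [0.5622, -0.2083, 0.2313]
tool_rot: [0.68, 0.598, -0.318, 0.278]
ft_force: [0.8, -0.7, -0.5]
grip_width: 0.043
grasp_force: 60.9
```

>>> drive_tool(increments=[[[-28,-18,0],[0,0,0],0.3],[[-28,-18,0],[0,0,0],0.3],[[-28,-18,0],[0,0,0],0.3],[[0,0,0],[0,0,0],0.3],[[0,0,0],[0,0,0],0.3]])

```text
clock: 34.65
eef_pos: [0.4765, -0.2628, 0.2308]
tool_rot: [0.681, 0.598, -0.32, 0.277]
ft_force: [0.5, 0.4, -0.6]
grip_width: 0.0432
grasp_force: 61.0
```

```bash
python3 -c "
from kin import *
from h import *
s=camera('scene')
for r in silhouettes('cassette_a',s)[:4]: print('s',round(r['conf'],2),r['bbox'])
st()
todo([427,-361,175],40,16.5)
"
```

```text
s 0.92 [326.9, 184.0, 357.3, 222.3]
s 0.91 [233.1, 143.0, 270.4, 162.1]
s 0.56 [205.2, 155.3, 233.8, 177.6]
t 34.75 p [ 479.7 -261.9  231.1] z [-0.101 -0.76  -0.642] y [ 0.992 -0.13  -0.002] w 43.6 q [-0.06  0.35 -0.14  1.17 -0.87  1.68] F [ 0.7  0.  -0.2]
d [-52.7 -99.1 -56.1] |d| 125.5 rot [90.34  7.05 18.67] |rot| 92.5
 ik 0.0 [-0.85  0.95  0.84  2.11  0.27] 20.0
```

>>> drive_tool(increments=[[[-8.8,-16.5,0],[6.45,0.5,1.33],0.3],[[-8.8,-16.5,0],[6.45,0.5,1.33],0.3],[[-8.8,-16.5,0],[6.45,0.5,1.33],0.3],[[-8.8,-16.5,0],[6.45,0.5,1.33],0.3],[[-8.8,-16.5,0],[6.45,0.5,1.33],0.3],[[-8.8,-16.5,0],[6.45,0.5,1.33],0.3],[[0,0,-6],[6.45,0.5,1.33],0.3],[[0,0,-7],[6.45,0.5,1.33],0.3]])

```text
clock: 35.42
eef_pos: [0.4278, -0.3627, 0.2198]
tool_rot: [0.666, 0.745, -0.022, -0.037]
ft_force: [0.7, -0.3, -0.3]
grip_width: 0.0435
grasp_force: 60.9
```

>>> drive_tool(increments=[[[0,0,-7],[6.45,0.5,1.33],0.3],[[0,0,-7],[6.45,0.5,1.33],0.3],[[0,0,-7],[6.45,0.5,1.33],0.3],[[0,0,-7],[6.45,0.5,1.33],0.3],[[0,0,-7],[6.45,0.5,1.33],0.3],[[0,0,0],[6.45,0.5,1.33],0.3],[[0,0,0],[0,0,0],0.3],[[0,0,0],[0,0,0],0.3]])

```text
clock: 36.08
eef_pos: [0.4265, -0.3614, 0.1753]
tool_rot: [0.562, 0.752, 0.205, -0.278]
ft_force: [1.3, -0.5, -0.4]
grip_width: 0.0433
grasp_force: 61.2
```

```bash
python3 -c "
from kin import *
from h import *
st()
todo([427,-361.3,165],40,16.5)
"
```

```text
t 36.08 p [ 426.5 -361.4  175.3] z [-0.187  0.62  -0.762] y [ 0.959  0.284 -0.005] w 43.3 q [-0.85  0.96  0.85  2.11  0.27  0.34] F [ 1.3 -0.5 -0.4]
d [  0.5   0.1 -10.3] |d| 10.3 rot [-0.27 -0.36  0.  ] |rot| 0.4
 ik 0.0 [-0.85  0.96  0.82  2.09  0.27] 20.0
```

>>> drive_tool(increments=[[[0.5,0,-7],[0,0,0],0.3],[[0,0,-7],[0,0,0],0.3],[[0,0,-7],[0,0,0],0.3],[[0,0,-7],[0,0,0],0.3],[[0,0,0],[0,0,0],0.3],[[0,0,0],[0,0,0],0.3],[[0,0,0],[0,0,0],0.3]])

```text
clock: 36.67
eef_pos: [0.4268, -0.3607, 0.1559]
tool_rot: [0.562, 0.754, 0.204, -0.273]
ft_force: [-0.3, -0.3, -0.3]
grip_width: 0.0434
grasp_force: 61.2
```

```bash
python3 -c "
from kin import *
from h import *
todo([427,-361.3,122],40,16.5);st()
"
```

```text
d [  0.2  -0.6 -33.9] |d| 33.9 rot [ 0.14  0.1  -0.04] |rot| 0.2
 ik 0.0 [-0.85  0.98  0.75  1.99  0.27] 20.0
t 36.67 p [ 426.8 -360.7  155.9] z [-0.182  0.614 -0.768] y [0.959 0.285 0.001] w 43.4 q [-0.85  0.96  0.79  2.06  0.27  0.34] F [-0.3 -0.3 -0.3]
```

>>> drive_tool(increments=[[[0,-0.6,-8],[0,0,0],0.3],[[0,0,-8],[0,0,0],0.3],[[0,0,-7],[0,0,0],0.3],[[0,0,-5],[0,0,0],0.3],[[0,0,-2],[0,0,0],0.3],[[0,0,0],[0,0,0],0.3],[[0,0,0],[0,0,0],0.3],[[0,0,0],[0,0,0],0.3]])

```text
clock: 37.33
eef_pos: [0.4268, -0.3615, 0.1247]
tool_rot: [0.562, 0.753, 0.204, -0.274]
ft_force: [-0.2, 0.8, -0.2]
grip_width: 0.0433
grasp_force: 62.0
```

```bash
python3 -c "
from kin import *
from h import *
todo([427,-361.3,122],40,16.5);st()
"
```

```text
d [ 0.2  0.2 -2.7] |d| 2.7 rot [ 0.06  0.04 -0.03] |rot| 0.1
 ik 0.0 [-0.85  0.98  0.75  1.99  0.27] 20.0
t 37.33 p [ 426.8 -361.5  124.7] z [-0.182  0.615 -0.767] y [0.959 0.284 0.   ] w 43.3 q [-0.85  0.97  0.75  2.    0.27  0.34] F [-0.2  0.8 -0.2]
```

Same release and swing-over as before.

>>> drive_tool(increments=[[[0,0,-3.5],[0,0,0],0.3],[[0,0,0],[0,0,0],0.3],[[0,0,0],[0,0,0],0.5],[[0,0,0],[0,0,0],0.78],[[0,0,0],[0,0,0],0.78],[[0,0,0],[0,0,0],0.78],[[3.6,-12.4,15.3],[0,0,0],0.78],[[3.6,-12.4,15.3],[0,0,0],0.78]])

```text
clock: 38.0
eef_pos: [0.4334, -0.3853, 0.1517]
tool_rot: [0.562, 0.753, 0.205, -0.275]
ft_force: [0.1, -1.2, 0.4]
grip_width: 0.0667
grasp_force: 0.0
```

>>> drive_tool(increments=[[[3.6,-12.4,15.3],[0,0,0],0.78],[[3.6,-12.4,15.3],[0,0,0],0.78],[[0,0,20],[-4,-1.1,0],0.78],[[0,0,20],[-6.5,-1.83,0],0.78],[[0,0,20],[-6.5,-1.83,0],0.78],[[0,0,20],[-6.5,-1.83,0],0.78],[[-1,7,0],[-6.5,-1.83,0],0.78],[[-1,7,0],[-6.5,-1.83,0],0.78]])

```text
clock: 38.67
eef_pos: [0.4276, -0.381, 0.253]
tool_rot: [0.6, 0.8, 0.003, 0.002]
ft_force: [0.9, 0.4, 0.1]
grip_width: 0.0664
grasp_force: 0.0
```

>>> drive_tool(increments=[[[-2,9.3,0],[-6.9,-2.08,0],0.78],[[-2,9.3,0],[-6.9,-2.08,0],0.78],[[-2,9.3,0],[-6.9,-2.08,0],0.78],[[-2,9.3,0],[-6.9,-2.08,0],0.78],[[-2,9.3,0],[-6.9,-2.08,0],0.78],[[-2,9.3,0],[-6.9,-2.08,0],0.78],[[-2,9.3,-12],[-6.9,-2.08,0],0.78],[[0,0,-25],[0,0,0],0.78]])

```text
clock: 39.33
eef_pos: [0.4093, -0.3109, 0.2102]
tool_rot: [0.542, 0.729, -0.247, 0.338]
ft_force: [0.4, 0.1, -2.3]
grip_width: 0.0666
grasp_force: 0.0
```

>>> drive_tool(increments=[[[0,0,-20],[0,0,0],0.78],[[0,0,-20],[0,0,0],0.78],[[0,0,0],[0,0,0],0.78],[[0,0,0],[0,0,0],0.78],[[0,0,0],[0,0,0],0.78]])

```text
clock: 39.75
eef_pos: [0.4136, -0.3156, 0.1738]
tool_rot: [0.545, 0.727, -0.247, 0.338]
ft_force: [0.5, -0.3, 0.3]
grip_width: 0.0667
grasp_force: 0.0
```

```bash
python3 -c "
from kin import *
from h import *
st()
s=camera('scene');t=camera('top')
for r in silhouettes('cassette_a',s)[:5]: print('s',round(r['conf'],2),r['bbox'])
for r in silhouettes('cassette_a',t)[:5]: print('t',round(r['conf'],2),r['bbox'])
todo([426,-357.5,120],-50,16.5)
"
```

```text
t 39.75 p [ 413.6 -315.6  173.8] z [ 0.222 -0.727 -0.65 ] y [0.958 0.285 0.009] w 66.7 q [-0.27  0.06 -0.75  0.21 -0.7   0.81] F [ 0.5 -0.3  0.3]
s 0.91 [341.8, 255.5, 355.6, 304.8]
s 0.71 [207.6, 155.9, 239.1, 179.1]
t 0.88 [195.9, 201.8, 232.0, 222.9]
t 0.73 [194.2, 238.5, 231.6, 257.4]
t 0.48 [422.5, 235.0, 440.8, 257.4]
t 0.2 [140.1, 130.7, 265.9, 276.4]
d [ 11.7 -41.7 -54.1] |d| 69.3 rot [-0.65  0.4  -0.07] |rot| 0.8
 ik 0.0 [-0.36  0.21 -0.81 -0.07 -0.66] 40.0
```

>>> drive_tool(increments=[[[0,8,12],[0,0,0],1],[[0,8,12],[0,0,0],1],[[0,0,0],[0,0,0],1],[[0,0,0],[0,0,0],1],[[0,0,0],[0,0,0],1]])

```text
clock: 40.37
eef_pos: [0.4137, -0.2995, 0.1965]
tool_rot: [0.544, 0.727, -0.247, 0.337]
ft_force: [-0.7, 0.3, -0.6]
grip_width: 0.0858
grasp_force: 0.0
```

```bash
python3 -c "
from kin import *
from h import *
st()
s=camera('scene');t=camera('top')
for r in silhouettes('cassette_a',s)[:5]:
  if r['bbox'][3]>240: print('s',round(r['conf'],2),r['bbox'])
for r in silhouettes('cassette_a',t)[:5]: print('t',round(r['conf'],2),r['bbox'])
for du in(-8,-4,0,4,8):
  u=np.array([.959,.284,0]);v=np.array([-.284,.959,0]);b=np.array([426,-357.5,0])
  X=[b+u*(du+k*26)+v*m+[0,0,z] for k in(-1,1) for m in(-2.5,2.5) for z in(84,175)]
  for n,q in(('s',s),('t',t)):
    w=w2px(q,np.array(X)/1000);print(du,n,w.min(0).round(1),w.max(0).round(1))
im=np.hstack([cv2.resize(t['image'][215:270,400:470],None,fx=5.5,fy=5.5,interpolation=2),cv2.resize(s['image'][250:305,320:390],None,fx=5.5,fy=5.5,interpolation=2)])
cv2.imwrite('pics/c3.png',im[:,:,::-1])
"
```

```text
t 40.37 p [ 413.7 -299.5  196.5] z [ 0.222 -0.726 -0.651] y [0.958 0.286 0.008] w 85.8 q [-0.22  0.01 -0.71  0.32 -0.72  0.86] F [-0.7  0.3 -0.6]
s 0.77 [341.9, 258.6, 358.1, 304.3]
t 0.88 [196.9, 199.9, 232.7, 222.8]
t 0.72 [196.9, 240.2, 231.5, 259.7]
t 0.71 [423.7, 236.0, 439.9, 255.7]
-8 s [338.4 259.6] [357.2 309.1]
-8 t [424.1 234.5] [441.9 258.9]
-4 s [339.6 258.2] [358.4 307.7]
-4 t [423.6 232.9] [441.3 257.4]
0 s [340.8 256.9] [359.6 306.3]
0 t [423.  231.2] [440.8 255.8]
4 s [341.9 255.6] [360.7 304.9]
4 t [422.5 229.6] [440.2 254.3]
8 s [343.1 254.4] [361.9 303.5]
8 t [422.  227.9] [439.6 252.8]
```

View pics/c3.png

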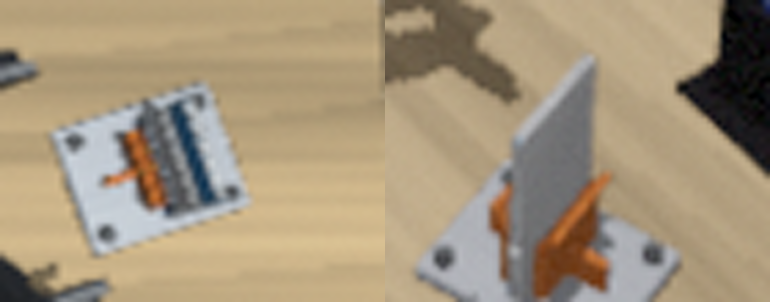

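The cassette stands centred in the slot with its printed side toward +y. I'll advance to grip it.

>>> drive_tool(increments=[[[0.5,-15,-23],[-0.5,0.4,0],0.85],[[2,-7,-9],[0,0,0],0.85],[[2.3,-9,-9.4],[0,0,0],0.85],[[2.3,-9,-9],[0,0,0],0.85],[[2.2,-8.4,-9],[0,0,0],0.85],[[2,-8,-9],[0,0,0],0.85],[[0,0,-8],[0,0,0],0.85],[[0,0,0],[0,0,0],0.85]])

```text
clock: 41.23
eef_pos: [0.4233, -0.3558, 0.1176]
tool_rot: [0.542, 0.728, -0.253, 0.335]
ft_force: [-0.2, -0.7, -0.3]
grip_width: 0.0727
grasp_force: 0.0
```

>>> drive_tool(increments=[[[0,0,0],[0,0,0],0.85],[[0,0,0],[0,0,0],0.85]])

```text
clock: 41.4
eef_pos: [0.4248, -0.3557, 0.1201]
tool_rot: [0.542, 0.728, -0.252, 0.337]
ft_force: [-0.0, 0.1, 0.7]
grip_width: 0.073
grasp_force: 0.0
```

```bash
python3 -c "
from kin import *
from h import *
todo([426,-357.5,120],-50,16.5);st()
"
```

```text
d [ 1.2 -1.8 -0.1] |d| 2.1 rot [-0.2  -0.18 -0.09] |rot| 0.3
 ik 0.0 [-0.36  0.21 -0.81 -0.07 -0.66] 40.0
t 41.4 p [ 424.8 -355.7  120.1] z [ 0.217 -0.732 -0.646] y [ 0.958  0.286 -0.002] w 73.0 q [-0.36  0.21 -0.78 -0.04 -0.66  0.71] F [-0.   0.1  0.7]
```

>>> drive_tool(increments=[[[1,-1.5,0],[0,0,0],0.6],[[0,0,0],[0,0,0],0.4],[[0,0,0],[0,0,0],0.3],[[0,0,0],[0,0,0],0.3],[[0,0,0],[0,0,0],0.3],[[0,0,0],[0,0,0],0.3]])

```text
clock: 41.9
eef_pos: [0.4267, -0.3576, 0.1213]
tool_rot: [0.542, 0.727, -0.252, 0.338]
ft_force: [-0.2, 0.9, 4.9]
grip_width: 0.0432
grasp_force: 60.5
```

>>> drive_tool(increments=[[[0,0,10],[0,0,0],0.3],[[0,0,20],[0,0,0],0.3],[[0,0,25],[0,0,0],0.3],[[0,0,25],[0,0,0],0.3],[[0,0,25],[0,0,0],0.3],[[0,0,0],[0,0,0],0.3]])

```text
clock: 42.4
eef_pos: [0.4282, -0.3582, 0.2308]
tool_rot: [0.542, 0.726, -0.251, 0.341]
ft_force: [1.0, 0.6, 0.6]
grip_width: 0.0432
grasp_force: 60.8
```

```bash
python3 -c "
from kin import *
from h import *
st()
s=camera('scene')
for r in silhouettes('cassette_a',s)[:4]: print('s',round(r['conf'],2),r['bbox'])
todo([609.3,189.3,160],40,1.5)
"
```

```text
t 42.4 p [ 428.2 -358.2  230.8] z [ 0.222 -0.734 -0.642] y [0.958 0.286 0.005] w 43.2 q [-0.36  0.01 -0.62  0.31 -0.66  0.7 ] F [1.  0.6 0.6]
s 0.95 [210.3, 157.6, 235.8, 177.9]
s 0.54 [235.4, 146.5, 258.3, 161.8]
d [183.2 546.4 -65.7] |d| 580.0 rot [ 88.88  14.15 -11.91] |rot| 90.8
 ik 0.0 [-0.01  0.55  0.09  1.14  0.7 ] 87.0
```

>>> drive_tool(increments=[[[11.3,34.1,0],[5.55,0.89,-0.75],0.3],[[11.3,34.1,0],[5.55,0.89,-0.75],0.3],[[11.3,34.1,0],[5.55,0.89,-0.75],0.3],[[11.3,34.1,0],[5.55,0.89,-0.75],0.3],[[11.3,34.1,0],[5.55,0.89,-0.75],0.3],[[11.3,34.1,0],[5.55,0.89,-0.75],0.3],[[11.3,34.1,0],[5.55,0.89,-0.75],0.3],[[11.3,34.1,0],[5.55,0.89,-0.75],0.3]])

```text
clock: 43.17
eef_pos: [0.515, -0.0862, 0.223]
tool_rot: [0.648, 0.76, -0.011, 0.05]
ft_force: [-0.0, -0.5, -0.5]
grip_width: 0.0432
grasp_force: 61.1
```

>>> drive_tool(increments=[[[11.3,34.1,0],[5.55,0.89,-0.75],0.3],[[11.3,34.1,0],[5.55,0.89,-0.75],0.3],[[11.3,34.1,0],[5.55,0.89,-0.75],0.3],[[11.3,34.1,0],[5.55,0.89,-0.75],0.3],[[11.3,34.1,-10],[5.55,0.89,-0.75],0.3],[[11.3,34.1,-10],[5.55,0.89,-0.75],0.3],[[11.3,34.1,-20],[5.55,0.89,-0.75],0.3],[[11.3,34.1,-20],[5.55,0.89,-0.75],0.3]])

```text
clock: 43.83
eef_pos: [0.606, 0.1857, 0.1629]
tool_rot: [0.656, 0.674, 0.235, -0.244]
ft_force: [0.1, -0.7, -0.4]
grip_width: 0.0434
grasp_force: 61.1
```

>>> drive_tool(increments=[[[0,0,-20],[0,0,0],0.3],[[0,0,-20],[0,0,0],0.3],[[0,0,-10],[0,0,0],0.3],[[0,0,0],[0,0,0],0.3],[[0,0,0],[0,0,0],0.3],[[0,0,0],[0,0,0],0.3]])

```text
clock: 44.33
eef_pos: [0.6064, 0.1844, 0.1158]
tool_rot: [0.656, 0.675, 0.235, -0.241]
ft_force: [0.3, -0.7, 0.1]
grip_width: 0.043
grasp_force: 60.9
```

```bash
python3 -c "
from kin import *
from h import *
todo([609.3,188.3,86],40,1.5);st()
t=camera('top')
for r in silhouettes('cassette_a',t)[:4]: print('t',round(r['conf'],2),r['bbox'],rect(t,r['region'],.1))
"
```

```text
d [  2.9   3.9 -29.8] |d| 30.2 rot [ 0.64  0.07 -0.12] |rot| 0.7
 ik 0.0 [-0.01  0.62  0.01  0.98  0.7 ] 87.0
t 44.33 p [606.4 184.4 115.8] z [-0.017  0.634 -0.773] y [1.    0.028 0.001] w 43.0 q [-0.01  0.6   0.05  1.06  0.69  1.52] F [ 0.3 -0.7  0.1]
t 0.81 [195.3, 239.2, 227.8, 256.7] (array([418.3, 175.1]), 81.3, 48.9, 89.8)
t 0.79 [195.2, 163.2, 224.0, 181.5] (array([612.7, 190. ]), 62.9, 41.0, -83.5)
t 0.73 [196.8, 199.1, 234.2, 223.9] (array([513.3, 174.3]), 84.3, 48.0, -88.4)
```

>>> drive_tool(increments=[[[1.4,2,-11],[0.6,0,0],0.3],[[1.4,1.9,-10],[0,0,0],0.3],[[0,0,-6],[0,0,0],0.3],[[0,0,-1.5],[0,0,0],0.3],[[0,0,0],[0,0,0],0.3],[[0,0,0],[0,0,0],0.3],[[0,0,0],[0,0,0],0.3]])

```text
clock: 45.02
eef_pos: [0.6083, 0.1885, 0.0859]
tool_rot: [0.655, 0.674, 0.238, -0.245]
ft_force: [-0.9, 0.9, 0.8]
grip_width: 0.0429
grasp_force: 61.1
```

```bash
python3 -c "
from kin import *
from h import *
todo([609.3,188.3,86],40,1.5);print(get_obs()['ft_force'])
"
```

```text
d [ 1.  -0.2  0.1] |d| 1.0 rot [ 0.06 -0.06 -0.14] |rot| 0.2
 ik 0.0 [-0.01  0.62  0.01  0.98  0.7 ] 87.0
[-0.94907868  0.9334588   0.80950868]
```

>>> drive_tool(increments=[[[0.5,0,-0.5],[0,0,0],0.3],[[0,0,0],[0,0,0],0.45],[[0,0,0],[0,0,0],0.65],[[0,0,0],[0,0,0],0.75],[[0,0,0],[0,0,0],0.75],[[0,-13,15],[0,0,0],0.75],[[0,-19,23],[0,0,0],0.75],[[0,-19,23],[0,0,0],0.75]])

```text
clock: 45.68
eef_pos: [0.6082, 0.1374, 0.1464]
tool_rot: [0.655, 0.674, 0.237, -0.246]
ft_force: [0.5, -0.3, 0.4]
grip_width: 0.0639
grasp_force: 0.0
```

>>> drive_tool(increments=[[[-10,-33,20],[-6.5,0,0],0.6],[[-10,-33,20],[-6.5,0,0],0.5],[[-20,-33,20],[-6.5,0,0],0.5],[[-20,-33,0],[-6.5,0,0],0.5],[[-20,-33,0],[-6.5,0,0],0.5],[[-20,-33,0],[-6.5,0,0],0.5],[[0,0,0],[0,0,0],0.5],[[0,0,0],[0,0,0],0.5]])

```text
clock: 46.35
eef_pos: [0.5097, -0.059, 0.2067]
tool_rot: [0.699, 0.715, 0.0, -0.012]
ft_force: [0.8, -0.4, 0.7]
grip_width: 0.0427
grasp_force: 0.0
```

```bash
python3 - <<'E'
from kin import *
from h import *
t=camera('top');s=camera('scene');st()
for n,x in(('t',t),('s',s)):
  for r in silhouettes('cassette_a',x)[:4]: print(n,round(r['conf'],2),r['bbox'],rect(x,r['region'],.086))
  for r in silhouettes('marker',x)[:1]: print(n,'marker',round(r['conf'],2),r['bbox'])
def chk(p,phi,yaw):
    z,u=pose(phi,yaw);r=ik(np.array(p,float),z);print(p,phi,yaw,r.cost.round(2),r.x.round(2),[round(q6(r.x,k*u)) for k in(1,-1)])
for yaw in(-90,-122):
  for phi in(60,70): chk([550,-349,178],phi,yaw);chk([550,-349,255],phi,yaw)
for phi in(-20,-30): chk([549,90,86],phi,-88.5);chk([549,90,200],phi,-88.5)
todo([478,-349,230],70,-90);todo([478,-349,230],70,90)
E
```

```text
t 46.45 p [510.6 -58.9 206. ] z [-0.017  0.018 -1.   ] y [ 1.     0.022 -0.017] w 43.0 q [-0.12  0.3   0.01  1.31  0.02  1.42] F [ 0.3  0.8 -0.1]
t 0.88 [194.1, 156.0, 231.1, 178.9] (array([629.9, 184.9]), 87.8, 46.8, -82.7)
t 0.65 [195.1, 200.0, 233.4, 223.1] (array([513.4, 178.4]), 88.9, 48.3, 89.9)
t 0.61 [194.8, 240.1, 230.2, 258.3] (array([419.7, 172.6]), 86.6, 46.8, -88.1)
t 0.31 [138.8, 127.6, 188.2, 278.0] (array([542.3, 302.2]), 380.8, 123.0, 1.5)
t marker 0.62 [423.3, 188.3, 436.1, 202.2]
s 0.74 [233.2, 141.3, 267.6, 166.4] (array([514.4, 177.2]), 96.3, 50.7, -89.3)
s 0.68 [206.3, 157.8, 233.6, 177.6] (array([418.5, 174.6]), 93.5, 45.6, -88.9)
s 0.53 [278.6, 127.8, 298.5, 145.3] (array([635.9, 180.4]), 85.4, 31.9, -79.5)
s 0.22 [165.5, 53.3, 277.0, 162.2] (array([621.5, 449.1]), 525.0, 367.2, 1.0)
s marker 0.73 [389.8, 215.1, 400.3, 249.8]
[550, -349, 178] 60 -90 0.0 [-0.88  0.28 -0.7  -0.24  0.73] [149, -31]
[550, -349, 255] 60 -90 0.0 [-0.88  0.14 -0.6  -0.01  0.73] [149, -31]
[550, -349, 178] 70 -90 0.0 [-0.92  0.41 -0.83 -0.69  0.84] [156, -24]
[550, -349, 255] 70 -90 0.0 [-0.92  0.22 -0.75 -0.43  0.84] [156, -24]
[550, -349, 178] 60 -122 0.0 [-0.57  0.22 -0.9  -0.6   0.01] [180, 0]
[550, -349, 255] 60 -122 0.0 [-0.57  0.04 -0.79 -0.31  0.01] [180, 0]
[550, -349, 178] 70 -122 0.0 [-0.57  0.4  -1.04 -1.09  0.01] [180, 0]
[550, -349, 255] 70 -122 0.0 [-0.57  0.14 -0.96 -0.75  0.01] [180, 0]
[549, 90, 86] -20 -88.5 0.0 [0.14 0.72 0.33 1.53 0.04] [-174, 6]
[549, 90, 200] -20 -88.5 0.0 [0.14 0.67 0.53 1.78 0.04] [-174, 6]
[549, 90, 86] -30 -88.5 0.0 [0.13 0.89 0.57 1.78 0.05] [-175, 5]
[549, 90, 200] -30 -88.5 0.0 [0.13 0.84 0.77 2.02 0.05] [-175, 5]
d [ -32.5 -290.    24.6] |d| 292.8 rot [ 53.7  -53.95 -79.66] |rot| 110.2
 ik 0.0 [-1.06  0.2  -0.84 -0.4   0.96] 148.0
d [ -32.5 -290.    24.6] |d| 292.8 rot [53.49 53.24 76.24] |rot| 107.3
 ik 85.99 [-0.41  0.96  0.72  2.15 -0.5 ] -16.0
```

The third cassette has shifted about 2 cm to (630,185), skewed by 6°. I'll measure it again and put it right.

```bash
python3 - <<'E'
from kin import *
from h import *
for i in range(3):
  t=camera('top')
  for r in silhouettes('cassette_a',t)[:4]:
    if r['bbox'][0]<250 and r['bbox'][1]<170 and r['bbox'][1]>140: print(round(r['conf'],2),r['bbox'],rect(t,r['region'],.086))
im=t['image'][140:190,185:245].astype(int); 
m=np.zeros((400,640),bool); m[140:190,185:245]=im.min(2)>165
n,l,sx,c=cv2.connectedComponentsWithStats(m.astype(np.uint8))
i=1+np.argmax(sx[1:,4]);print('white',sx[i],rect(t,l==i,.086))
todo([631,193,140],20,7)
E
```

```text
0.98 [194.3, 156.2, 233.0, 178.4] (array([628.5, 185.3]), 90.2, 49.4, -82.7)
0.64 [194.4, 157.7, 232.4, 178.8] (array([629.3, 184.9]), 89.0, 48.1, -82.7)
0.67 [193.9, 156.8, 231.4, 180.3] (array([629.2, 185. ]), 88.7, 45.9, -82.1)
white [201 157  19  19 238] (array([629.4, 190.9]), 45.5, 42.4, 8.4)
d [120.9 252.2 -65.8] |d| 287.3 rot [19.07  0.33  5.5 ] |rot| 19.9
 ik 0.0 [0.14 0.58 0.24 1.22 0.35] 91.0
```

>>> drive_tool(increments=[[[14.7,31.5,0],[2.4,0,0.7],0.8],[[14.7,31.5,0],[2.4,0,0.7],0.8],[[14.7,31.5,0],[2.4,0,0.7],0.8],[[14.7,31.5,0],[2.4,0,0.7],0.8],[[14.7,31.5,0],[2.4,0,0.7],0.8],[[14.7,31.5,0],[2.4,0,0.7],0.8],[[14.7,31.5,-20],[2.4,0,0.7],0.8],[[14.7,31.5,-20],[2.4,0,0.7],0.8]])

```text
clock: 47.62
eef_pos: [0.6296, 0.1945, 0.1674]
tool_rot: [0.651, 0.738, 0.12, -0.128]
ft_force: [1.0, 0.2, -0.2]
grip_width: 0.0684
grasp_force: 0.0
```

>>> drive_tool(increments=[[[0,0,-30],[0,0,0],0.8],[[0,0,-30],[0,0,0],0.8],[[0,0,0],[0,0,0],0.8],[[0,0,0],[0,0,0],0.8],[[0,0,0],[0,0,0],0.8]])

```text
clock: 48.03
eef_pos: [0.6284, 0.1928, 0.1076]
tool_rot: [0.652, 0.738, 0.119, -0.128]
ft_force: [-0.4, 0.7, 1.0]
grip_width: 0.0685
grasp_force: 0.0
```

```bash
python3 - <<'E'
from kin import *
from h import *
t=camera('top');s=camera('scene')
for n,x in(('t',t),('s',s)):
  for r in silhouettes('cassette_a',x)[:4]: print(n,round(r['conf'],2),r['bbox'],rect(x,r['region'],.086))
todo([628,193,83],20,7.3);st()
E
```

```text
s 0.91 [236.4, 141.3, 267.5, 162.5] (array([513.7, 177.3]), 96.6, 52.3, -88.6)
s 0.86 [207.1, 156.9, 235.7, 178.2] (array([420.4, 171.6]), 96.4, 49.3, -88.9)
s 0.67 [268.8, 126.1, 299.5, 145.8] (array([629.9, 185. ]), 92.2, 48.2, -82.0)
s 0.29 [168.0, 55.4, 278.1, 159.3] (array([621.5, 449.4]), 529.4, 366.5, 1.8)
d [ -1.1   0.4 -25.7] |d| 25.8 rot [-0.18  0.61  0.29] |rot| 0.7
 ik 0.0 [0.14 0.62 0.15 1.1  0.35] 91.0
t 48.23 p [629.1 192.6 108.7] z [-0.032  0.342 -0.939] y [0.992 0.122 0.011] w 68.4 q [0.14 0.61 0.19 1.14 0.35 1.59] F [ 0.5 -1.5  0. ]
```

>>> drive_tool(increments=[[[-1,0.4,-12],[0,0.5,0.3],0.8],[[0,0,-9],[0,0,0],0.8],[[0,0,-4],[0,0,0],0.8],[[0,0,0],[0,0,0],0.8],[[0,0,0],[0,0,0],0.8],[[0,0,0],[0,0,0],0.8]])

```text
clock: 48.73
eef_pos: [0.6266, 0.1931, 0.0808]
tool_rot: [0.65, 0.739, 0.115, -0.132]
ft_force: [0.9, -0.5, -0.0]
grip_width: 0.0684
grasp_force: 0.0
```

>>> drive_tool(increments=[[[0,0,0],[0,0,0],0.6],[[0,0,0],[0,0,0],0.45],[[0,0,0],[0,0,0],0.3],[[0,0,0],[0,0,0],0.3],[[0,0,0],[0,0,0],0.3]])

```text
clock: 49.15
eef_pos: [0.6273, 0.1931, 0.082]
tool_rot: [0.65, 0.739, 0.116, -0.132]
ft_force: [0.3, -2.1, 4.4]
grip_width: 0.0443
grasp_force: 61.8
```

```bash
python3 - <<'E'
from kin import *
from h import *
st()
todo([609.3-.2,180+8,90],20,1.5)
E
```

```text
t 49.15 p [627.3 193.1  82. ] z [-0.044  0.342 -0.939] y [ 0.992  0.127 -0.   ] w 44.3 q [0.14 0.64 0.17 1.1  0.35 1.58] F [ 0.3 -2.1  4.4]
d [-18.2  -5.1   8. ] |d| 20.5 rot [-0.16 -0.03 -5.82] |rot| 5.8
 ik 0.0 [0.14 0.56 0.05 1.03 0.35] 97.0
```

>>> drive_tool(increments=[[[0,0,8],[0,0,0],0.3],[[-9,-2.5,0],[0,0,-2.9],0.3],[[-9,-2.6,0],[0,0,-2.9],0.3],[[0,0,0],[0,0,0],0.3],[[0,0,0],[0,0,0],0.3],[[0,0,0],[0,0,0],0.3]])

```text
clock: 49.65
eef_pos: [0.6091, 0.1882, 0.0892]
tool_rot: [0.686, 0.706, 0.121, -0.126]
ft_force: [-0.4, 0.6, -0.2]
grip_width: 0.0443
grasp_force: 61.0
```

```bash
python3 - <<'E'
from kin import *
from h import *
st()
todo([609.3,188,82.5],20,1.5)
E
```

```text
t 49.65 p [609.1 188.2  89.2] z [-0.011  0.344 -0.939] y [ 1.     0.028 -0.002] w 44.3 q [0.14 0.57 0.07 1.03 0.35 1.69] F [-0.4  0.6 -0.2]
d [ 0.2 -0.2 -6.7] |d| 6.7 rot [-0.16 -0.09 -0.1 ] |rot| 0.2
 ik 0.0 [0.14 0.56 0.05 1.01 0.35] 97.0
```

>>> drive_tool(increments=[[[0,0,-4],[0,0,0],0.3],[[0,0,-2],[0,0,0],0.3],[[0,0,0],[0,0,0],0.3],[[0,0,0],[0,0,0],0.45],[[0,0,0],[0,0,0],0.6],[[0,0,0],[0,0,0],0.75],[[0,0,0],[0,0,0],0.75],[[0,-5,13],[0,0,0],0.75]])

```text
clock: 50.32
eef_pos: [0.6065, 0.1833, 0.0934]
tool_rot: [0.687, 0.705, 0.119, -0.128]
ft_force: [0.1, -0.0, -0.7]
grip_width: 0.0641
grasp_force: 0.0
```

>>> drive_tool(increments=[[[0,-12,33],[0,0,0],0.6],[[0,-12,33],[0,0,0],0.5],[[-12,-36,20],[-3.3,0,0],0.5],[[-12,-36,15],[-3.3,0,0],0.5],[[-18,-36,0],[-3.3,0,0],0.5],[[-18,-36,0],[-3.3,0,0],0.5],[[-18,-36,0],[-3.3,0,0],0.5],[[-18,-36,0],[-3.3,0,0],0.5]])

```text
clock: 50.98
eef_pos: [0.5122, -0.0575, 0.1971]
tool_rot: [0.698, 0.716, -0.002, -0.005]
ft_force: [0.7, -0.5, 0.1]
grip_width: 0.0427
grasp_force: 0.0
```

```bash
python3 - <<'E'
from kin import *
from h import *
t=camera('top');s=camera('scene');st()
for n,x in(('t',t),('s',s)):
  for r in silhouettes('cassette_a',x)[:4]: print(n,round(r['conf'],2),r['bbox'],rect(x,r['region'],.086))
todo([478,-349,235],70,-90)
E
```

```text
t 51.08 p [510.5 -58.7 197.1] z [-0.012  0.004 -1.   ] y [ 1.     0.021 -0.012] w 42.6 q [-0.12  0.29 -0.01  1.28  0.    1.43] F [ 2.   0.7 -0.2]
t 0.96 [198.7, 239.1, 232.7, 257.1] (array([420.6, 172.7]), 86.7, 44.8, -88.3)
t 0.75 [193.7, 164.9, 234.6, 184.6] (array([611.3, 181.4]), 89.8, 49.6, 89.9)
t 0.65 [197.4, 199.0, 234.2, 222.7] (array([513.5, 177.1]), 85.4, 48.5, -88.4)
s 0.98 [205.9, 158.9, 238.4, 178.5] (array([419.5, 171.9]), 89.7, 47.5, -88.9)
s 0.77 [234.3, 142.9, 266.9, 163.9] (array([514.5, 177.3]), 93.1, 49.8, -88.5)
s 0.46 [327.9, 279.0, 372.6, 318.0] (array([ 429.5, -358.3]), 77.8, 73.4, -74.8)
s 0.38 [167.1, 54.0, 276.5, 159.1] (array([621.1, 450.7]), 519.7, 368.5, 1.0)
d [ -34.9 -292.7   38. ] |d| 297.3 rot [ 54.47 -53.99 -79.19] |rot| 110.2
 ik 0.0 [-1.06  0.19 -0.84 -0.38  0.96] 148.0
```

>>> drive_tool(increments=[[[-3.5,-22.4,4],[0,0,7],0.5],[[-3.5,-22.4,4],[0,0,7],0.5],[[-3.5,-22.4,4],[0,0,7],0.5],[[-3.5,-22.4,4],[0,0,7],0.5],[[-3.5,-22.4,4],[0,0,7],0.5],[[-3.5,-22.4,4],[0,0,7],0.5],[[-3.5,-22.4,4],[0,0,7],0.5],[[-3.5,-22.4,4],[0,0,7],0.5]])

```text
clock: 51.85
eef_pos: [0.4859, -0.2354, 0.2285]
tool_rot: [0.277, 0.961, -0.004, -0.004]
ft_force: [0.4, -0.4, -0.2]
grip_width: 0.0427
grasp_force: 0.0
```

>>> drive_tool(increments=[[[-3.5,-22.4,4],[0,0,7],0.5],[[-3.5,-22.4,4],[0,0,7],0.5],[[-3.5,-22.4,0],[0,0,7],0.5],[[-3.5,-22.4,0],[0,0,7],0.5],[[-3.5,-22.4,0],[0,0,5],0.5],[[0,0,0],[0,-7,0],0.5],[[0,0,0],[0,-7,0],0.5],[[0,0,0],[0,-7,0],0.5]])

```text
clock: 52.52
eef_pos: [0.4697, -0.3476, 0.2362]
tool_rot: [-0.003, 0.983, -0.006, 0.182]
ft_force: [0.7, -0.1, 0.2]
grip_width: 0.0427
grasp_force: 0.0
```

>>> drive_tool(increments=[[[0,0,0],[0,-7,0],0.5],[[0,0,0],[0,-7,0],0.5],[[0,0,0],[0,-7,0],0.5],[[0,0,0],[0,-7,0],0.5],[[0,0,0],[0,-7,0],0.5],[[0,0,0],[0,-7,0],0.5],[[0,0,0],[0,-7,0],0.5],[[0,0,0],[0,0,0],0.5]])

```text
clock: 53.18
eef_pos: [0.4679, -0.3476, 0.2315]
tool_rot: [0.003, 0.841, -0.005, 0.541]
ft_force: [0.0, -0.1, -1.1]
grip_width: 0.0425
grasp_force: 0.0
```

```bash
python3 - <<'E'
from kin import *
from h import *
st()
t=camera('top');s=camera('scene')
for n,x in(('t',t),('s',s)):
  for r in silhouettes('marker',x)[:2]: print(n,round(r['conf'],2),r['bbox'])
  print(w2px(x,[[.546,-.348,.213],[.546,-.35,.138]]).round(1).tolist())
todo([475,-349,206],-70,90)
E
```

```text
t 53.18 p [ 467.9 -347.6  231.5] z [ 0.91  -0.012 -0.415] y [ 0.011  1.    -0.005] w 42.5 q [-1.06  0.14 -0.76 -0.16  0.91 -0.63] F [ 0.  -0.1 -1.1]
t 0.64 [423.8, 185.0, 433.7, 198.8]
t 0.39 [321.5, 254.7, 349.6, 290.0]
[[433.5, 188.4], [427.1, 194.4]]
s 0.68 [388.9, 216.6, 401.1, 252.8]
s 0.58 [347.0, 153.8, 367.4, 169.9]
[[396.6, 220.6], [393.9, 248.1]]
d [  4.7   0.8 -30.4] |d| 30.7 rot [ 0.58 -4.53  0.55] |rot| 4.6
 ik 0.0 [-1.07  0.26 -0.87 -0.48  0.97] -32.0
```

>>> drive_tool(increments=[[[2,-0.7,-15],[0.3,-4.5,0.5],0.5],[[2.7,-0.7,-15],[0.3,0,0],0.5],[[0,0,0],[0,0,0],0.5],[[0,0,0],[0,0,0],0.5],[[0,0,0],[0,0,0],0.5]])

```text
clock: 53.8
eef_pos: [0.4749, -0.3518, 0.2101]
tool_rot: [0.001, 0.824, -0.002, 0.567]
ft_force: [0.2, -0.1, -0.6]
grip_width: 0.0427
grasp_force: 0.0
```

```bash
python3 - <<'E'
from kin import *
todo([549.8,-349,178.6],-70,90)
E
```

```text
d [ 74.9   2.8 -31.5] |d| 81.3 rot [ 0.1  -0.95  0.22] |rot| 1.0
 ik 0.0 [-0.92  0.4  -0.83 -0.69  0.85] -24.0
```

>>> drive_tool(increments=[[[15,1.4,-6.3],[0,-0.9,0],0.5],[[15,1.4,-6.3],[0,0,0],0.5],[[15,0,-6.3],[0,0,0],0.5],[[15,0,-6.3],[0,0,0],0.5],[[9,0,-4],[0,0,0],0.5],[[6,0,-2.3],[0,0,0],0.5],[[0,0,0],[0,0,0],0.5],[[0,0,0],[0,0,0],0.5]])

```text
clock: 54.47
eef_pos: [0.5491, -0.3484, 0.1775]
tool_rot: [0.002, 0.82, -0.001, 0.573]
ft_force: [-0.2, 1.1, -0.6]
grip_width: 0.0425
grasp_force: 0.0
```

```bash
python3 - <<'E'
from kin import *
from h import *
todo([549.8,-349,178.6],-70,90);st()
s=camera('scene');t=camera('top')
for n,x in(('t',t),('s',s)):
  for r in silhouettes('marker',x)[:2]: print(n,round(r['conf'],2),r['bbox'])
E
```

```text
d [ 0.7 -0.6  1.1] |d| 1.5 rot [ 0.01 -0.08  0.26] |rot| 0.3
 ik 0.0 [-0.92  0.4  -0.83 -0.69  0.85] -24.0
t 54.47 p [ 549.1 -348.4  177.5] z [ 0.939 -0.004 -0.343] y [ 0.005  1.    -0.   ] w 42.5 q [-0.92  0.41 -0.78 -0.65  0.84 -0.42] F [-0.2  1.1 -0.6]
t 0.68 [425.1, 184.8, 435.5, 198.2]
s 0.52 [391.5, 216.7, 402.1, 233.4]
```

>>> drive_tool(increments=[[[0,0,0],[0,0,0],0.3],[[0,0,0],[0,0,0],0.1],[[0,0,0],[0,0,0],0.0],[[0,0,0],[0,0,0],0.0],[[0,0,0],[0,0,0],0.0]])

```text
clock: 55.08
eef_pos: [0.5489, -0.3486, 0.1772]
tool_rot: [0.002, 0.82, -0.002, 0.573]
ft_force: [-1.1, 0.4, 1.2]
grip_width: 0.0157
grasp_force: 61.5
```

>>> drive_tool(increments=[[[0,0,8],[0,0,0],0.0],[[0,0,15],[0,0,0],0.0],[[0,0,20],[0,0,0],0.0],[[0,0,20],[0,0,0],0.0],[[0,0,20],[0,0,0],0.0],[[0,0,0],[0,0,0],0.0],[[0,0,0],[0,0,0],0.0]])

```text
clock: 55.67
eef_pos: [0.5491, -0.3488, 0.2614]
tool_rot: [0.002, 0.819, -0.002, 0.574]
ft_force: [-0.4, -0.2, -0.5]
grip_width: 0.0156
grasp_force: 61.4
```

```bash
python3 - <<'E'
from kin import *
from h import *
st()
s=camera('scene');t=camera('top')
for n,x in(('t',t),('s',s)):
  for r in silhouettes('marker',x)[:2]: print(n,round(r['conf'],2),r['bbox'])
o=get_obs()['eef_pos'];g=o-np.array([.0038,0,-.0014])
print(w2px(s,[g+[0,0,.033],g-[0,0,.099]]).round(1).tolist(),w2px(t,[g+[0,0,.033],g-[0,0,.099]]).round(1).tolist())
E
```

```text
t 55.67 p [ 549.1 -348.8  261.4] z [ 0.94  -0.006 -0.342] y [ 0.005  1.    -0.002] w 15.6 q [-0.92  0.21 -0.7  -0.38  0.84 -0.42] F [-0.4 -0.2 -0.5]
t 0.46 [428.9, 178.2, 443.8, 194.1]
s 0.57 [392.2, 180.1, 409.0, 235.0]
[[399.9, 189.2], [393.6, 240.1]] [[442.2, 181.7], [428.3, 193.3]]
```

>>> drive_tool(increments=[[[0,33.8,0],[0,6.92,0],0.0],[[0,33.8,0],[0,6.92,0],0.0],[[0,33.8,0],[0,6.92,0],0.0],[[0,33.8,0],[0,6.92,0],0.0],[[0,33.8,0],[0,6.92,0],0.0],[[0,33.8,0],[0,6.92,0],0.0],[[0,33.8,0],[0,6.92,0],0.0],[[0,33.8,0],[0,6.92,0],0.0]])

```text
clock: 56.53
eef_pos: [0.5508, -0.094, 0.2605]
tool_rot: [0.003, 0.988, -0.003, 0.154]
ft_force: [1.8, -0.5, -1.2]
grip_width: 0.0155
grasp_force: 61.4
```

>>> drive_tool(increments=[[[0,33.8,-12],[0,6.92,0],0.0],[[0,33.8,-12],[0,6.92,0],0.0],[[0,33.8,-12],[0,6.92,0],0.0],[[0,33.8,-12],[0,6.92,0],0.0],[[0,33.8,-12],[0,6.92,0],0.0],[[0,0,-15],[0,0,0],0.0],[[0,0,-15],[0,0,0],0.0],[[0,0,0],[0,0,0],0.0]])

```text
clock: 57.2
eef_pos: [0.5497, 0.0743, 0.162]
tool_rot: [0.002, 0.989, -0.004, -0.15]
ft_force: [-0.8, 0.4, -1.2]
grip_width: 0.0157
grasp_force: 61.4
```

```bash
python3 - <<'E'
from kin import *
from h import *
st()
s=camera('scene');t=camera('top')
for n,x in(('t',t),('s',s)):
  for r in silhouettes('marker',x)[:2]: print(n,round(r['conf'],2),r['bbox'],rect(x,r['region'],get_obs()['eef_pos'][2]+.004+.009))
todo([547,90,130],20,91.5)
E
```

```text
t 57.2 p [549.7  74.3 162. ] z [-0.297 -0.007 -0.955] y [ 0.002  1.    -0.008] w 15.7 q [0.12 0.64 0.39 1.62 0.03 0.12] F [-0.8  0.4 -1.2]
s 0.57 [246.3, 132.8, 292.8, 157.8] (array([508.5,  49.8]), 138.9, 26.8, 4.9)
d [ -4.6  17.  -41.1] |d| 44.8 rot [0.32 3.54 1.76] |rot| 4.0
 ik 0.0 [0.14 0.69 0.39 1.62 0.04] 6.0
```

>>> drive_tool(increments=[[[-2.3,8.5,-10],[0.1,1.8,0.9],0.0],[[-2.3,8.5,-10],[0.2,1.8,0.9],0.0],[[0,0,-12],[0,0,0],0.0],[[0,0,0],[0,0,0],0.0],[[0,0,0],[0,0,0],0.0],[[0,0,0],[0,0,0],0.0]])

```text
clock: 57.9
eef_pos: [0.5474, 0.09, 0.14]
tool_rot: [-0.013, 0.985, -0.002, -0.173]
ft_force: [-0.7, 0.1, -0.3]
grip_width: 0.0159
grasp_force: 61.4
```

```bash
python3 - <<'E'
from kin import *
from h import *
st()
for k in range(2):
 s=camera('scene');t=camera('top');z=get_obs()['eef_pos'][2]+.004
 for n,x in(('t',t),('s',s)):
  for r in silhouettes('marker',x)[:1]:
    print(n,round(r['conf'],2),r['bbox'],rect(x,r['region'],z))
    v,u=np.nonzero(r['region']);
    if n=='s':
      # mid-line at both ends
      for a in (np.percentile(u,8),np.percentile(u,92)): 
        m=np.abs(u-a)<3; print('  col',a,'row',v[m].mean().round(1))
o=get_obs()['eef_pos']+[.0014,0,.0038]
print('pred ends', w2px(s,[o+[.033,0,0],o-[.099,0,0]]).round(1).tolist())
todo([547,90,86],20,91.5)
E
```

```text
t 57.9 p [547.4  90.  140. ] z [-0.342 -0.009 -0.94 ] y [-0.027  1.    -0.   ] w 15.9 q [0.14 0.69 0.41 1.64 0.04 0.11] F [-0.7  0.1 -0.3]
s 0.6 [327.7, 275.2, 374.5, 322.4] (array([ 400. , -390.5]), 74.4, 73.8, -72.3)
  col 334.0 row 295.4
  col 365.0 row 300.2
s 0.57 [243.7, 144.1, 275.3, 156.2] (array([501.4,  89.1]), 90.1, 23.5, 1.6)
  col 247.0 row 158.1
  col 271.0 row 147.8
pred ends [[285.9, 141.6], [241.6, 160.5]]
d [  0.1  -0.4 -52. ] |d| 52.0 rot [ 0.03 -0.15 -0.08] |rot| 0.2
 ik 0.0 [0.14 0.72 0.33 1.52 0.04] 6.0
```

>>> drive_tool(increments=[[[-3,0,-15],[0,0,0],0.0],[[0,0,-15],[0,0,0],0.0],[[0,0,-12],[0,0,0],0.0],[[0,0,-6],[0,0,0],0.0],[[0,0,0],[0,0,0],0.0],[[0,0,0],[0,0,0],0.0],[[0,0,0],[0,0,0],0.0]])

```text
clock: 58.88
eef_pos: [0.5442, 0.0905, 0.0902]
tool_rot: [-0.014, 0.985, -0.003, -0.175]
ft_force: [0.5, -0.0, 0.4]
grip_width: 0.0156
grasp_force: 61.4
```

```bash
python3 - <<'E'
from kin import *
from h import *
st()
todo([544,90,87],20,91.5)
E
```

```text
t 58.88 p [544.2  90.5  90.2] z [-0.344 -0.01  -0.939] y [-0.028  1.    -0.   ] w 15.6 q [0.14 0.72 0.33 1.53 0.04 0.11] F [ 0.5 -0.   0.4]
d [-0.2 -0.5 -3.2] |d| 3.2 rot [ 0.03 -0.14 -0.09] |rot| 0.2
 ik 0.0 [0.14 0.71 0.32 1.52 0.04] 6.0
```

>>> drive_tool(increments=[[[0,0,-1.5],[0,0,0],0.0],[[0,0,-1.5],[0,0,0],0.0],[[0,0,0],[0,0,0],0.0],[[0,0,0],[0,0,0],0.0]])

```text
clock: 59.22
eef_pos: [0.5443, 0.0905, 0.0875]
tool_rot: [-0.014, 0.985, -0.003, -0.174]
ft_force: [1.3, 0.3, 3.1]
grip_width: 0.0157
grasp_force: 61.8
```

>>> drive_tool(increments=[[[0,0,0],[0,0,0],0.25],[[0,0,0],[0,0,0],0.35],[[0,0,0],[0,0,0],0.35],[[0,0,0],[0,0,0],0.35],[[3,0,8],[0,0,0],0.35],[[8,0,25],[0,0,0],0.35],[[0,0,35],[0,0,0],0.35],[[0,0,35],[0,0,0],0.35]])

```text
clock: 59.88
eef_pos: [0.5544, 0.0903, 0.1904]
tool_rot: [-0.014, 0.984, -0.003, -0.176]
ft_force: [0.9, 0.4, -0.7]
grip_width: 0.0299
grasp_force: 0.0
```

>>> drive_tool(increments=[[[0,-35,20],[0,-6,0],0.35],[[0,-35,0],[0,-6,0],0.35],[[0,-35,0],[0,-6,0],0.35],[[0,-35,0],[0,0,0],0.2],[[0,-35,0],[0,0,0],0],[[0,0,0],[0,0,0],0]])

```text
clock: 60.38
eef_pos: [0.5537, -0.0903, 0.211]
tool_rot: [-0.01, 1.0, -0.006, -0.018]
ft_force: [0.4, 0.4, -0.8]
grip_width: 0.0002
grasp_force: 0.0
```

```bash
python3 - <<'E'
from kin import *
from h import *
st()
for k in range(2):
 s=camera('scene');t=camera('top')
 for n,x in(('t',t),('s',s)):
  for r in silhouettes('marker',x)[:2]: print(n,round(r['conf'],2),r['bbox'],rect(x,r['region'],.09))
for n,x in(('t',t),('s',s)):
  for r in silhouettes('cassette_a',x)[:4]: print(n,round(r['conf'],2),rect(x,r['region'],.086))
im=np.hstack([cv2.resize(t['image'][120:285,120:280],None,fx=2.4,fy=2.4,interpolation=2),cv2.resize(s['image'][50:215,160:330],None,fx=2.4,fy=2.4,interpolation=2)])
cv2.imwrite('pics/m1.png',im[:,:,::-1]);print(im.shape)
E
```

```text
t 60.38 p [553.7 -90.3 211. ] z [-0.037 -0.013 -0.999] y [-0.019  1.    -0.012] w 0.2 q [-0.15  0.4   0.17  1.38 -0.02 -0.17] F [ 0.4  0.4 -0.8]
t 0.72 [142.5, 127.5, 265.2, 277.6] (array([522. , 204.9]), 366.9, 319.2, -10.5)
t 0.59 [247.1, 187.8, 251.3, 236.7] (array([515.6,  87.6]), 129.6, 17.5, 1.2)
s 0.89 [246.0, 153.8, 289.7, 173.9] (array([519.2,  89.9]), 137.1, 28.4, 3.0)
t 0.7 [245.7, 185.7, 251.3, 234.4] (array([518.1,  87.7]), 129.7, 17.4, 1.2)
t 0.27 [424.3, 127.2, 453.9, 152.9] (array([ 693.9, -392.3]), 73.1, 60.3, -45.6)
s 0.76 [246.1, 153.0, 288.7, 176.9] (array([518.5,  90.4]), 135.6, 25.0, 2.2)
s 0.71 [241.7, 228.8, 273.3, 258.3] (array([ 354.5, -128.5]), 70.8, 64.6, 39.6)
t 0.91 (array([513.4, 175.8]), 89.0, 48.3, 89.9)
t 0.86 (array([419.4, 173.6]), 88.1, 49.5, 89.8)
t 0.65 (array([610.1, 180.3]), 86.5, 47.3, -88.4)
s 0.92 (array([517.3, 176.6]), 83.6, 45.5, -87.8)
s 0.81 (array([417.5, 173.4]), 95.5, 51.5, 89.8)
s 0.72 (array([608.7, 178.4]), 94.0, 49.7, -89.8)
(396, 792, 3)
```

```bash
python3 - <<'E'
from kin import *
z=np.array([0,0,-1.])
for p in([565,120,320],[565,240,330],[565,300,330],[565,300,235],[565,120,111]):
    r=ik(np.array(p,float),z);print(p,r.cost.round(2),r.x.round(2),round(q6(r.x,np.array([0,1.,0]))))
H=np.array([235.6,105])
prev=None
for a in np.linspace(1.75,-.01,23):
    C=H+130*np.array([-np.cos(a),np.sin(a)])+6*np.array([np.sin(a),np.cos(a)]);T=C+[15,0]
    print(round(a,2),T.round(1),(T-prev).round(1) if prev is not None else '');prev=T
todo([565,300,330],0,90)
E
```

```text
[565, 120, 320] 0.0 [0.21 0.39 0.44 1.62 0.  ] 12
[565, 240, 330] 0.0 [0.4  0.47 0.59 1.69 0.  ] 23
[565, 300, 330] 0.0 [0.49 0.53 0.7  1.73 0.  ] 28
[565, 300, 235] 0.0 [0.49 0.52 0.43 1.48 0.  ] 28
[565, 120, 111] 0.0 [ 0.21  0.46  0.    1.11 -0.  ] 12
1.75 [279.7 231.8] 
1.67 [269.4 233.8] [-10.2   1.9]
1.59 [259.1 234.9] [-10.4   1.1]
1.51 [248.7 235.1] [-10.4   0.3]
1.43 [238.3 234.6] [-10.4  -0.6]
1.35 [228.  233.2] [-10.3  -1.4]
1.27 [217.8 230.9] [-10.2  -2.2]
1.19 [207.9 227.9] [-10.  -3.]
1.11 [198.2 224.1] [-9.7 -3.8]
1.03 [188.8 219.5] [-9.4 -4.6]
0.95 [179.9 214.2] [-9.  -5.3]
0.87 [171.4 208.2] [-8.5 -6. ]
0.79 [163.4 201.6] [-8.  -6.7]
0.71 [155.9 194.3] [-7.4 -7.3]
0.63 [149.1 186.4] [-6.8 -7.9]
0.55 [142.9 178.1] [-6.2 -8.4]
0.47 [137.4 169.2] [-5.5 -8.8]
0.39 [132.6 160. ] [-4.8 -9.3]
0.31 [128.6 150.4] [-4.  -9.6]
0.23 [125.4 140.5] [-3.2 -9.9]
0.15 [123.  130.4] [ -2.4 -10.1]
0.07 [121.3 120.1] [ -1.6 -10.3]
-0.01 [120.5 109.7] [ -0.8 -10.4]
d [ 10.  383.6 120.4] |d| 402.1 rot [ 0.55 -2.2  -1.6 ] |rot| 2.8
 ik 0.0 [0.49 0.53 0.7  1.73 0.  ] 28.0
```

View pics/m1.png

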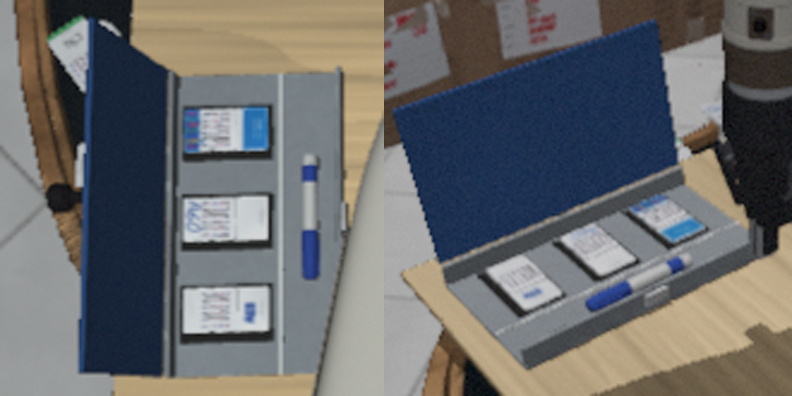

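All three cassettes are printed face up in their bays and the marker lies along the pen strip. Now the lid: up and over it, down behind, then push it shut.

>>> drive_tool(increments=[[[1,10,38],[0.5,-2.2,-1.6],0],[[1,10,38],[0,0,0],0],[[1,10,38],[0,0,0],0],[[1,32,8],[0,0,0],0],[[1,32,0],[0,0,0],0],[[1,32,0],[0,0,0],0],[[1,32,0],[0,0,0],0],[[1,32,0],[0,0,0],0]])

```text
clock: 61.55
eef_pos: [0.5626, 0.1074, 0.332]
tool_rot: [0.001, 1.0, -0.0, 0.0]
ft_force: [1.3, -0.3, 0.8]
grip_width: -0.0001
grasp_force: 0.0
```

```bash
python3 - <<'E'
from kin import *
from h import *
st();todo([565,303,330],0,90)
E
```

```text
t 61.55 p [562.6 107.4 332. ] z [ 0.001 -0.001 -1.   ] y [ 0.001  1.    -0.001] w -0.1 q [ 0.19  0.38  0.46  1.65 -0.    0.19] F [ 1.3 -0.3  0.8]
d [  2.4 195.6  -2. ] |d| 195.7 rot [0.04 0.04 0.07] |rot| 0.1
 ik 0.0 [0.49 0.54 0.7  1.74 0.  ] 28.0
```

>>> drive_tool(increments=[[[0,32,2],[0,0,0],0],[[0,32,2],[0,0,0],0],[[0,33,0],[0,0,0],0],[[0,33,0],[0,0,0],0],[[0,33,0],[0,0,0],0],[[0,33,0],[0,0,0],0],[[0,0,0],[0,0,0],0],[[0,0,0],[0,0,0],0]])

```text
clock: 62.22
eef_pos: [0.5621, 0.3039, 0.3345]
tool_rot: [-0.001, 1.0, -0.001, -0.001]
ft_force: [0.4, 0.0, -0.5]
grip_width: 0.0003
grasp_force: 0.0
```

>>> drive_tool(increments=[[[0,0,-25],[0,0,0],0],[[0,0,-25],[0,0,0],0],[[0,0,-25],[0,0,0],0],[[0,0,-22],[0,0,0],0],[[0,0,0],[0,0,0],0],[[0,0,0],[0,0,0],0]])

```text
clock: 62.72
eef_pos: [0.5621, 0.3, 0.2381]
tool_rot: [0.001, 1.0, -0.001, -0.001]
ft_force: [1.4, -0.4, 1.6]
grip_width: -0.0001
grasp_force: 0.0
```

```bash
python3 - <<'E'
from kin import *
from h import *
st();todo([565,279.7,233],0,90)
E
```

```text
t 62.72 p [562.1 300.  238.1] z [-0.002 -0.003 -1.   ] y [ 0.003  1.    -0.003] w -0.1 q [ 0.49  0.53  0.44  1.49 -0.    0.49] F [ 1.4 -0.4  1.6]
d [  2.9 -20.3  -5.1] |d| 21.1 rot [ 0.15 -0.13  0.17] |rot| 0.3
 ik 0.0 [ 0.46  0.5   0.39  1.46 -0.  ] 26.0
```

Push along the arc.

>>> drive_tool(increments=[[[1,-10,-2],[0,0,0],0],[[1,-10,-1],[0,0,0],0],[[0,-10,0],[0,0,0],0],[[0,-10.4,0],[0,0,0],0],[[0,-10.4,0],[0,0,0],0],[[0,-10.4,-0.6],[0,0,0],0],[[0,-10.3,-1.4],[0,0,0],0],[[0,-10.2,-2.2],[0,0,0],0]])

```text
clock: 63.38
eef_pos: [0.5672, 0.2184, 0.2347]
tool_rot: [0.001, 1.0, 0.0, 0.004]
ft_force: [3.5, -0.5, 5.6]
grip_width: 0.0002
grasp_force: 0.5
```

>>> drive_tool(increments=[[[0,-10,-3],[0,0,0],0],[[0,-9.7,-3.8],[0,0,0],0],[[0,-9.4,-4.6],[0,0,0],0],[[0,0,0],[0,0,0],0],[[0,0,0],[0,0,0],0]])

```text
clock: 63.8
eef_pos: [0.5643, 0.1897, 0.2196]
tool_rot: [0.002, 1.0, -0.001, -0.001]
ft_force: [0.6, 0.4, 0.1]
grip_width: -0.0003
grasp_force: 0.0
```

```bash
python3 - <<'E'
from kin import *
from h import *
st()
t=camera('top');s=camera('scene')
for n,x in(('t',t),('s',s)):
  for r in silhouettes('case_lid',x)[:2]: print(n,round(r['conf'],2),r['bbox'])
for a in(.9,1.,1.1,1.2,1.6):
    H=np.array([511.9,235.6])/1000; n=np.array([-np.sin(np.radians(1.5)),np.cos(np.radians(1.5))]);tt=np.array([n[1],-n[0]])
    top=H-n*.18*np.cos(a)
    X=[np.r_[top+tt*k*.16,.105+.18*np.sin(a)] for k in(-1,1)]
    print(a,w2px(t,X).round(0).tolist(),w2px(s,X).round(0).tolist())
E
```

```text
t 63.8 p [564.3 189.7 219.6] z [-0.002 -0.001 -1.   ] y [ 0.003  1.    -0.001] w -0.3 q [ 0.32  0.44  0.26  1.39 -0.    0.33] F [0.6 0.4 0.1]
t 0.84 [189.8, 129.9, 212.1, 237.6]
s 0.9 [186.3, 78.4, 298.2, 156.0]
s 0.37 [183.0, 85.2, 319.8, 203.8]
0.9 [[224.0, 273.0], [225.0, 130.0]] [[194.0, 133.0], [305.0, 89.0]]
1.0 [[216.0, 273.0], [217.0, 129.0]] [[190.0, 127.0], [302.0, 83.0]]
1.1 [[208.0, 273.0], [209.0, 128.0]] [[186.0, 120.0], [298.0, 78.0]]
1.2 [[199.0, 273.0], [201.0, 127.0]] [[182.0, 115.0], [294.0, 73.0]]
1.6 [[164.0, 274.0], [167.0, 126.0]] [[168.0, 98.0], [279.0, 59.0]]
```

>>> drive_tool(increments=[[[0,-9,-5.3],[0,0,0],0],[[0,-8.5,-6],[0,0,0],0],[[0,-8,-6.7],[0,0,0],0],[[0,-7.4,-7.3],[0,0,0],0],[[0,-6.8,-7.9],[0,0,0],0],[[0,-6.2,-8.4],[0,0,0],0],[[0,-5.5,-8.8],[0,0,0],0],[[0,-4.8,-9.3],[0,0,0],0]])

```text
clock: 64.67
eef_pos: [0.5647, 0.1334, 0.1595]
tool_rot: [0.001, 1.0, -0.001, 0.0]
ft_force: [0.4, -0.3, 0.3]
grip_width: -0.0001
grasp_force: 0.4
```

>>> drive_tool(increments=[[[0,-4,-9.6],[0,0,0],0],[[0,-3.2,-9.9],[0,0,0],0],[[0,-2.4,-8],[0,0,0],0],[[0,-1,-4],[0,0,0],0],[[0,0,0],[0,0,0],0],[[0,0,0],[0,0,0],0]])

```text
clock: 65.17
eef_pos: [0.5645, 0.124, 0.1286]
tool_rot: [0.001, 1.0, -0.0, -0.0]
ft_force: [0.4, -0.1, 0.1]
grip_width: -0.0002
grasp_force: 0.0
```

```bash
python3 - <<'E'
from kin import *
from h import *
st()
E
```

```text
t 65.17 p [564.5 124.  128.6] z [-0.001 -0.001 -1.   ] y [ 0.002  1.    -0.001] w -0.2 q [ 0.22  0.46  0.04  1.16 -0.    0.22] F [ 0.4 -0.1  0.1]
```

>>> drive_tool(increments=[[[0,0,-5],[0,0,0],0],[[0,0,-5],[0,0,0],0],[[0,0,-4],[0,0,0],0],[[0,0,0],[0,0,0],0],[[0,0,0],[0,0,0],0]])

```text
clock: 65.58
eef_pos: [0.5644, 0.1239, 0.1145]
tool_rot: [0.001, 1.0, -0.0, -0.0]
ft_force: [0.6, 0.2, 0.1]
grip_width: 0.0001
grasp_force: 0.0
```

>>> drive_tool(increments=[[[0,0,-2],[0,0,0],0],[[0,0,-1],[0,0,0],0],[[0,0,0],[0,0,0],0],[[0,0,0],[0,0,0],0]])

```text
clock: 65.92
eef_pos: [0.5648, 0.1238, 0.112]
tool_rot: [0.001, 1.0, -0.0, 0.0]
ft_force: [-0.3, -0.7, -0.2]
grip_width: -0.0001
grasp_force: 0.0
```

>>> drive_tool(increments=[[[0,0,-1.5],[0,0,0],0],[[0,0,0],[0,0,0],0],[[0,0,0],[0,0,0],0]])

```text
clock: 66.17
eef_pos: [0.565, 0.1238, 0.1115]
tool_rot: [0.001, 1.0, -0.0, 0.001]
ft_force: [-2.0, -0.3, 5.8]
grip_width: 0.0
grasp_force: 2.6
```

>>> drive_tool(increments=[[[0,0,-1],[0,0,0],0],[[0,0,0],[0,0,0],0],[[0,0,0],[0,0,0],0]])

```text
clock: 66.42
eef_pos: [0.565, 0.1239, 0.1115]
tool_rot: [0.001, 1.0, -0.0, 0.001]
ft_force: [-3.8, -1.5, 10.3]
grip_width: 0.0001
grasp_force: 4.8
```

```bash
python3 - <<'E'
from kin import *
from h import *
st()
s=camera('scene');t=camera('top')
for n,x in(('t',t),('s',s)):
  for q in('case_lid','case'):
    for r in silhouettes(q,x)[:1]: print(n,q,round(r['conf'],2),r['bbox'])
for a in(0,.03,.1):
    H=np.array([511.9,235.6])/1000; n=np.array([-np.sin(np.radians(1.5)),np.cos(np.radians(1.5))]);tt=np.array([n[1],-n[0]])
    top=H-n*.18*np.cos(a)
    X=[np.r_[top+tt*k*.16,.105+.006+.18*np.sin(a)] for k in(-1,1)]
    print(a,w2px(t,X).round(1).tolist(),w2px(s,X).round(1).tolist())
E
```

```text
t 66.42 p [565.  123.9 111.5] z [ 0.002 -0.    -1.   ] y [ 0.002  1.    -0.   ] w 0.1 q [ 0.22  0.47  0.01  1.11 -0.    0.22] F [-3.8 -1.5 10.3]
t case_lid 0.82 [229.8, 147.0, 260.7, 276.1]
t case 0.77 [233.8, 149.7, 265.8, 276.3]
s case_lid 0.77 [188.0, 115.8, 321.8, 193.1]
s case 0.87 [180.8, 119.1, 320.4, 203.3]
0 [[262.1, 274.0], [260.8, 146.0]] [[217.5, 193.1], [322.5, 143.7]]
0.03 [[261.8, 274.0], [260.5, 145.4]] [[217.1, 191.3], [322.4, 142.0]]
0.1 [[260.9, 273.8], [259.7, 144.0]] [[216.1, 187.1], [322.2, 138.0]]
```

The lid is on its stop: z stalls at 111.5 mm while the force rises. I'll retreat, check and hand in.

>>> drive_tool(increments=[[[0,0,5],[0,0,0],0],[[0,0,25],[0,0,0],0],[[0,0,35],[0,0,0],0],[[0,-10,35],[0,0,0],0],[[-10,-35,10],[0,0,0],0],[[-10,-35,0],[0,0,0],0],[[-10,-35,0],[0,0,0],0],[[-10,-35,0],[0,0,0],0]])

```text
clock: 67.38
eef_pos: [0.5245, -0.0273, 0.2201]
tool_rot: [0.0, 1.0, -0.0, 0.001]
ft_force: [0.7, 0.1, 0.0]
grip_width: -0.0002
grasp_force: 0.0
```

>>> drive_tool(increments=[[[-10,-35,0],[0,0,0],0],[[-10,-35,0],[0,0,0],0],[[0,0,0],[0,0,0],0],[[0,0,0],[0,0,0],0],[[0,0,0],[0,0,0],0]])

```text
clock: 67.8
eef_pos: [0.5049, -0.0962, 0.2195]
tool_rot: [0.001, 1.0, -0.0, 0.0]
ft_force: [0.7, 1.1, -0.0]
grip_width: 0.0001
grasp_force: 0.0
```

```bash
python3 - <<'E'
from kin import *
from h import *
st()
s=camera('scene');t=camera('top')
for n,x in(('t',t),('s',s)):
  for q in('case_lid','timer','spare_lid','pot','cassette_a','marker'):
    for r in silhouettes(q,x)[:1]: print(n,q,round(r['conf'],2),r['bbox'])
print(job_done())
E
```

```text
t 67.8 p [504.9 -96.2 219.5] z [ 0.001 -0.    -1.   ] y [ 0.003  1.    -0.   ] w 0.1 q [-0.19  0.27  0.02  1.31 -0.   -0.19] F [ 0.7  1.1 -0. ]
t case_lid 0.62 [187.0, 146.7, 262.5, 276.9]
t timer 0.39 [415.5, 186.3, 435.5, 212.0]
t spare_lid 0.82 [286.6, 120.0, 305.5, 146.2]
t pot 0.74 [187.6, 149.3, 263.1, 278.2]
t cassette_a 0.42 [411.9, 186.6, 433.7, 210.8]
s case_lid 0.83 [190.1, 121.1, 296.0, 191.9]
s timer 0.74 [239.9, 229.2, 271.7, 257.1]
s spare_lid 0.75 [346.9, 151.8, 366.0, 171.4]
s pot 0.89 [438.7, 219.4, 470.8, 251.1]
the job is handed in; nothing more can be done
None
```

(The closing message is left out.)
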